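# Build a fire-test crib on its carrier and log it

## Robot

A 6-joint arm with a two-finger parallel gripper is mounted at the origin on the work surface. World frame = base frame: x ahead of the robot, y to its left, z up, the work surface at z = 0. Lengths are in m, angles in rad, forces in N, time in s.
With the tool pointing down it reaches from about 0.25 to 0.775 m from the base axis. Payload 4 kg.
Tool frame: the origin (TCP) lies on the centre line of the jaws, within the pads' length; the fingertips stand robot.tips_ahead ahead of it and the grasp point (between the pads) lies 8 mm behind it (robot.tips_ahead is the distance from the TCP to the fingertips, in m); z points along the fingers, y is the line along which they close (so a half turn about z gives the same grasp; the last joint's range is limited). The gripper opens to 94 mm and grips with 3 to 60 N. Pads are 16 mm wide; open, the fingers measure 119 mm over their backs; the gripper's body (75 mm by 177 mm) begins 78 mm behind the grasp point.
Start: joints at [-0.103, 0.087, 1.371, -0, 1.684, -0.103], TCP at [0.55, -0, 0.217] pointing down, gripper open.
Joint ranges: [-3.1, 3.1], [-0.76, 2.03], [0.27, 2.55], [-1.08, 4.22], [0.17, 2.65], [-2.57, 2.57]. Speed limits (rad/s): [2.79, 2.79, 3.14, 3.14, 3.14, 3.14].

## Interface

Orientations are given as [roll, pitch, yaw] about the fixed x, y, z axes, in that order (R = Rz(yaw) Ry(pitch) Rx(roll)).
In Python, from bench import robot, snapshot, close_job, spotter gives the robot as it stands. The module is installed in compiled form; this text tells all that it offers.
- The arm moves only by the tool servo_tool, never from a script. Its argument "commands" is one flat list of numbers, 7 for each row, row after row: the shift along the tool's x, y, z in m, then the turn, a rotation vector about the tool's x, y, z in degrees, then the finger opening in m, from 0 to 0.094. In form: [x, y, z, ax, ay, az, grip, x, y, z, ax, ay, az, grip, ...]. A call has 1 to 10 rows; each row is the pose to reach, as a shift and turn from the pose commanded when the call began, along the tool's axes at that moment; what a row does not reach only later rows make up. A row lasts 1/8 s, in which the tool goes at most 62.5 mm and 10.7 degrees, less where a joint would pass 70% of its speed; a pose out of reach is approached as far as the arm can. A call with a gripper value outside its range is refused whole. The fingers move at their own pace and stop on an object; the grip force is fixed at half the most. Time passes only in rows, so rows that repeat a pose let the fingers close. It gives the time, the measured TCP pose, the force, the opening and the grip force at its end, in the units of the state.
- robot.get_obs(): the state, without advancing time (a new reading comes with each control period).
- snapshot(name): name is "scene" or "side" or "wrist"; returns a dict with "img" (400x640x3 uint8, blue, green, red), "camera_matrix" (3x3 intrinsics, pixels), "k1" (the pictures are not rectified: a ray, as slopes to the right and down, at radius r is drawn at 1 + k1 r^2 times it, then the intrinsics apply), "extrinsics" (4x4, takes a point from camera to world coordinates); the wrist camera has in their place "hand_eye" (4x4, takes a point from camera to tool coordinates, whose origin is the TCP and whose axes are the flange's). Camera axes: x right, y down, z forward; pixel columns grow to the right and rows downward; lengths in m; the calibration is good to about 2 mm. A picture is of the moment at which its call begins: read the wrist's pose just before it. There is no depth.
- close_job(): hands the job in; it is judged then, once.
Trained networks look in a picture, given as the dict that the camera call returned (one of the last four; its "shot" number tells which), for a name from the list of things; names that differ only in an ending like _2 or _b are one class to them, and where a whole thing is asked for, a point or a joint stands for the part that bears it (a point fixed in the world has none). Each returns a list of dicts, best first, with "conf" (0 to 1); they miss things now and then, are a little off and sometimes report something else, mostly with a low value. They report only what shows in the picture. A call takes as long as a camera call. They do not tell look-alikes from the thing itself.
- spotter.trace(name, picture): "region" (400x640 bool, what is visible of it) and "box" ([left, top, width, height] in pixels, round what is visible of it).
The state is a dict: "time": time; "joint_positions": joint angles; "qvel": joint speeds; "joint_torque": joint torques, N m; "tool_pos": TCP position; "ee_rot": TCP orientation; "wrist_force": force on the tool from outside, world axes, zero at the start; "wrist_torque": the same for the moment, N m; "width": finger opening in m; "finger_force": force on a finger pad.
Only numpy, scipy, OpenCV 4.12 (cv2) and the standard library are available. Lean on these libraries where they do the work, as an engineer would, in place of code of your own. Each camera call takes 0.05 s, during which the arm holds its last target. There are 200 camera calls.

## Task

Build the fire-test crib on the steel carrier from all the pine sticks on the green mats: lay the first pair across the two support rails, then two sticks to a layer, each layer crosswise to the one below, the pair as far apart as the rails and everything square and centred on the rails (a stick left over at the end goes by itself on the top layer, to one side, as if its partner were still to come). Then swing the carry handle up over the crib until it seats upright in its catch, and only after that log the crib by pressing the tally counter's red lever down to its stop and letting it spring back. Leave the other labware where it stands.

Things in the scene. Friction and masses are not known exactly. Their poses are not given: they have to be found in the camera images.
- carrier: steel crib carrier, immovable: flat base plate 190 x 190 x 3 mm with two dark support rails. Origin: centre of the plate's underside, on the bench. Rails run along its x, 170 x 14 mm, centre lines at y = +-45 mm, tops 15 mm above the bench; so 1st-layer sticks lie along y with centres at x = +-45 mm, 2nd-layer sticks along x at y = +-45 mm, and so on
- handle (a joint): angle of the carrier's carry handle (steel bail 212 mm wide, 150 mm hinge to grip), rad. 0: lying level on the carrier's -x side; 1.62: upright at its stop. Stiff hinge (0.25 N m): stays where left; from 1.1 rad a sprung catch resists (about 4 N at the grip), clicks past at 1.37 rad; swing it on to the stop, where the catch holds it
- handle_pivot (a point): point on the handle's hinge axis, midway between its two hinges, 32 mm above the bench; the axis is the carrier's y; fixed to the carrier, axes as the carrier's
- handle_grip (a point): centre of the handle's black round grip sleeve, 18 mm in diameter, 120 mm long, parallel to the carrier's y, 150 mm from the hinge axis; swings with the handle. It can be pinched from above and turns between the fingers
- counter_lever (a joint): angle of the tally counter's lever, rad. 0: at rest, pointing forward (to the counter's -x) and up; grows as the roller is pressed down; 0.8: at its stop. A spring returns it; full stroke takes about 4 N at the roller
- lever_tip (a point): centre of the red roller on the lever's end, 20 mm in diameter, 32 mm wide, its axis level. It is 77 mm from the lever's hinge; at rest 82 mm above the bench, at the stop 22 mm above it, moving almost straight down (at most 7 mm sideways). In the counter's frame it rests at x = -70, y = -40 mm
- counter: bench tally counter, fixed to the bench: aluminium housing 62 x 56 mm, 64 mm high, on a steel foot plate 100 x 90 x 6 mm, four number wheels on top, lever on its -y side. Origin at the centre of the foot plate's underside, x away from the lever's roller. It stands in the left or the right back corner of the work area
- stick_1: square-section pale pine stick, 130 x 18 x 18 mm, about 25 g (some starts have fewer sticks: missing ones read None). Origin at its centre; x runs along its length; any of its four long faces may be down. At the start it lies flat on a 3 mm thick green bench mat, side by side with others at a pitch of about 50 mm, neighbours staggered lengthways by about 60 mm
- stick_2: square-section pale pine stick, 130 x 18 x 18 mm, about 25 g (some starts have fewer sticks: missing ones read None). Origin at its centre; x runs along its length; any of its four long faces may be down. At the start it lies flat on a 3 mm thick green bench mat, side by side with others at a pitch of about 50 mm, neighbours staggered lengthways by about 60 mm
- stick_3: square-section pale pine stick, 130 x 18 x 18 mm, about 25 g (some starts have fewer sticks: missing ones read None). Origin at its centre; x runs along its length; any of its four long faces may be down. At the start it lies flat on a 3 mm thick green bench mat, side by side with others at a pitch of about 50 mm, neighbours staggered lengthways by about 60 mm
- stick_4: square-section pale pine stick, 130 x 18 x 18 mm, about 25 g (some starts have fewer sticks: missing ones read None). Origin at its centre; x runs along its length; any of its four long faces may be down. At the start it lies flat on a 3 mm thick green bench mat, side by side with others at a pitch of about 50 mm, neighbours staggered lengthways by about 60 mm
- stick_5: square-section pale pine stick, 130 x 18 x 18 mm, about 25 g (some starts have fewer sticks: missing ones read None). Origin at its centre; x runs along its length; any of its four long faces may be down. At the start it lies flat on a 3 mm thick green bench mat, side by side with others at a pitch of about 50 mm, neighbours staggered lengthways by about 60 mm
- stick_6: square-section pale pine stick, 130 x 18 x 18 mm, about 25 g (some starts have fewer sticks: missing ones read None). Origin at its centre; x runs along its length; any of its four long faces may be down. At the start it lies flat on a 3 mm thick green bench mat, side by side with others at a pitch of about 50 mm, neighbours staggered lengthways by about 60 mm
- stick_7: square-section pale pine stick, 130 x 18 x 18 mm, about 25 g (some starts have fewer sticks: missing ones read None). Origin at its centre; x runs along its length; any of its four long faces may be down. At the start it lies flat on a 3 mm thick green bench mat, side by side with others at a pitch of about 50 mm, neighbours staggered lengthways by about 60 mm
- stick_8: square-section pale pine stick, 130 x 18 x 18 mm, about 25 g (some starts have fewer sticks: missing ones read None). Origin at its centre; x runs along its length; any of its four long faces may be down. At the start it lies flat on a 3 mm thick green bench mat, side by side with others at a pitch of about 50 mm, neighbours staggered lengthways by about 60 mm
- beaker: glass beaker, 70 mm across, 90 mm high; origin at the centre of its underside; to be left alone
- petri_dish: clear dish, 60 mm across, 14 mm high; origin at the centre of its underside; to be left alone
- brass_weight: brass balance weight, 30 mm across, 43 mm high; origin at the centre of its underside; to be left alone
- amber_bottle: amber bottle, 64 mm across, 140 mm high; origin at the centre of its underside; to be left alone
- white_bottle: white bottle with red cap, 70 mm across, 160 mm high; origin at the centre of its underside; to be left alone
Mind the look-alikes: they are no part of the job. Leave any black or orange look-alike of the stick_1 alone.

How it is judged:
By the outcome, as a careful person would: the job done as asked, in the order asked, and still so for the second after the job is handed in, with the robot touching nothing.
Of stick_1, stick_2, stick_3, stick_4, stick_5, stick_6, stick_7, stick_8 only 6 to 8 are there at a start; the rules pass over those that are not, and their reading is None.
At some moment in a run one of stick_1, stick_2, stick_3, stick_4, stick_5, stick_6, stick_7, stick_8 may be knocked a few centimetres aside while the robot is not near it.
Once in a run the grip may slacken for a moment while it holds something.
It also fails if it takes over 210 s, if anything falls off the work surface, if the arm or the gripper's body presses on something with over 40 N, if the wrist force passes 120 N, or if a joint passes its speed limit or range.

## Working session

There is one attempt and no reset: what is moved stays moved. The work goes in short steps, Python scripts to look and compute and a tool call to move; the robot and the scene stay as the last step left them, time stands still between calls to the robot, and variables do not carry over. Pictures are saved under pics/ and viewed, at most 14 in all, crops included, and the job is handed in when it is done.

Besides the shell and the picture viewer there is one more tool, called after "Emit:" by a JSON object that holds its "api" and its "payload". servo_tool: Moves the arm, as the interface text tells. Its arguments: {"type":"object","properties":{"commands":{"type":"array","items":{"type":"number"}}},"required":["commands"]}

```bash
mkdir -p pics; ls
cat > h.py <<'E'
import numpy as np, cv2
from bench import robot, snapshot, close_job, spotter
from scipy.spatial.transform import Rotation as R
def T_tool(o=None):
    o=o or robot.get_obs(); T=np.eye(4); T[:3,:3]=R.from_euler('xyz',o['ee_rot']).as_matrix(); T[:3,3]=o['tool_pos']; return T
def snap(name):
    T=T_tool(); s=snapshot(name); s['E']=T@s['hand_eye'] if name=='wrist' else np.array(s['extrinsics']); return s
def slopes(s,uv):
    K=np.array(s['camera_matrix']); uv=np.atleast_2d(np.float64(uv))
    d=(uv-K[:2,2])/[K[0,0],K[1,1]]; x=d.copy()
    for _ in range(20): x=d/(1+s['k1']*(x**2).sum(1,keepdims=True))
    return x
def toplane(s,uv,z):
    x=slopes(s,uv); d=np.c_[x,np.ones(len(x))]@s['E'][:3,:3].T; c=s['E'][:3,3]
    return c+d*((z-c[2])/d[:,2])[:,None]
def proj(s,P):
    P=np.atleast_2d(P); q=(P-s['E'][:3,3])@s['E'][:3,:3]; x=q[:,:2]/q[:,2:]; x=x*(1+s['k1']*(x**2).sum(1,keepdims=True))
    K=np.array(s['camera_matrix']); return x*[K[0,0],K[1,1]]+K[:2,2]
def tri(obs):
    A=np.zeros((3,3)); b=np.zeros(3)
    for s,uv in obs:
        x=slopes(s,uv)[0]; d=s['E'][:3,:3]@np.r_[x,1]; d/=np.linalg.norm(d); M=np.eye(3)-np.outer(d,d); A+=M; b+=M@s['E'][:3,3]
    return np.linalg.solve(A,b)
E
python3 - <<'E'
from h import *
o=robot.get_obs(); print(o, robot.tips_ahead)
for n in ['scene','side','wrist']:
    s=snap(n); cv2.imwrite(f'pics/{n}0.png',s['img']); print(n,s['camera_matrix'],s['k1'],s['E'].round(3), np.array(s.get('hand_eye',0)).round(3))
E
```

```text
pics
{'time': 0.0, 'joint_positions': array([-1.03081826e-01,  8.79570102e-02,  1.37223063e+00, -2.84316203e-05,
        1.68363358e+00, -1.03114623e-01]), 'qvel': array([-8.36138998e-04,  8.94233049e-05,  1.62366824e-03, -1.22098738e-03,
        6.32950095e-04, -1.09651163e-04]), 'joint_torque': array([ 1.28542815e-03, -3.40182602e+01, -3.02423716e+01,  7.18220207e-02,
        3.29729996e-02, -1.13141955e-04]), 'tool_pos': array([5.49468187e-01, 5.07456843e-05, 2.15315071e-01]), 'ee_rot': array([-3.13937301e+00, -2.01282964e-04,  1.57082573e+00]), 'wrist_force': array([ 0.21998801, -0.59700106,  0.28733735]), 'wrist_torque': array([-0.04423918, -0.00410268, -0.01256748]), 'finger_force': 0.0, 'width': 0.09385723447837696} 0.011
scene [[520.14096965   0.         329.09380849]
 [  0.         520.14096965 194.13624881]
 [  0.           0.           1.        ]] -0.08632286187264276 [[-0.873  0.271 -0.406  1.157]
 [ 0.488  0.509 -0.709  1.259]
 [ 0.015 -0.817 -0.577  1.11 ]
 [ 0.     0.     0.     1.   ]] 0
side [[434.0138769    0.         322.31669035]
 [  0.         434.0138769  200.74635803]
 [  0.           0.           1.        ]] 0.0028707671072701947 [[-0.974 -0.183  0.136  0.246]
 [-0.228  0.754 -0.617  0.891]
 [ 0.01  -0.631 -0.775  1.197]
 [ 0.     0.     0.     1.   ]] 0
wrist [[335.12604566   0.         324.0746575 ]
 [  0.         335.12604566 199.60974119]
 [  0.           0.           1.        ]] 0.013319274932250606 [[ 1.     0.001 -0.001  0.55 ]
 [ 0.001 -0.966 -0.26   0.076]
 [-0.001  0.26  -0.966  0.383]
 [ 0.     0.     0.     1.   ]] [[ 0.001 -0.966 -0.26   0.076]
 [ 1.     0.     0.001 -0.   ]
 [-0.001 -0.26   0.966 -0.168]
 [ 0.     0.     0.     1.   ]]
```

View pics/scene0.png

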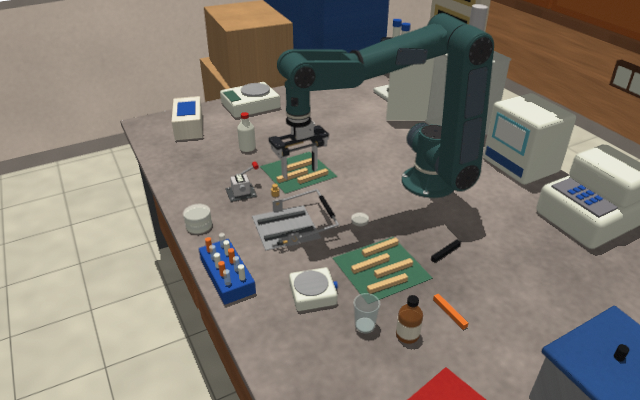

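View pics/side0.png

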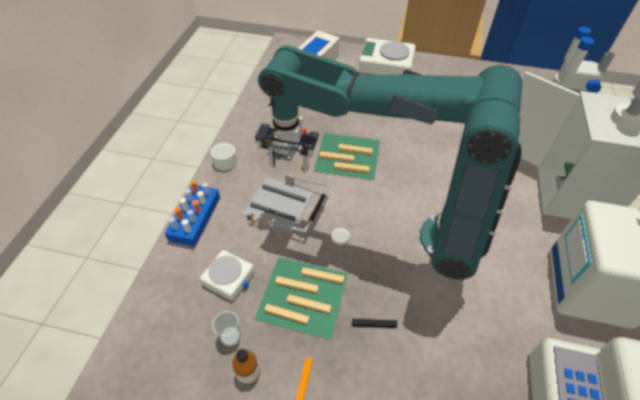

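View pics/wrist0.png

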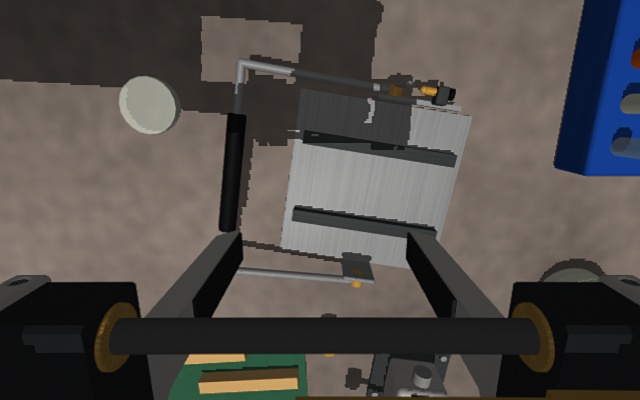

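The scene and side views show:
- **Sticks:** 7 pale sticks, 3 on the right mat (scene ~(300,171)) and 4 on the left mat (scene ~(382,265)).
- **Carrier:** at scene (288,225). Its handle lies level toward the robot, with the grip at (327,206).
- **Counter:** at scene (240,185), with the red roller at (255,165).
- **Look-alikes:** the black stick (446,250) and orange stick (450,311) are off the mats. They don't match "pale pine on a green mat", so I leave them.

Next I get coarse positions.

```bash
cat >> h.py <<'E'
def sticks(s,z=0.021,thr=0.3):
    """pale-stick rectangles by network region, position of the visible-top centre on plane z"""
    out=[]
    for d in spotter.trace('stick_1',s):
        r=d['region'].astype(np.uint8)
        if d['conf']<thr or r.sum()<30: continue
        b=s['img'][r>0].mean(0)
        (c,wh,a)=cv2.minAreaRect(np.argwhere(r)[:,::-1].astype(np.float32))
        out.append((d['conf'],np.round(c,1),np.round(wh,1),toplane(s,c,z)[0].round(4),b.round()))
    return out
E
python3 - <<'E'
from h import *
for n in ['scene','side']:
    s=snap(n); print(n)
    for q in sticks(s): print(*q)
    for k in ['carrier','counter','lever_tip','brass_weight','white_bottle','amber_bottle','beaker','petri_dish','handle_grip']:
        for d in spotter.trace(k,s)[:2]:
            l,t,w,h=d['box']; print(k,round(d['conf'],2),d['box'],toplane(s,[l+w/2,t+h/2],0.02)[0].round(3))
E
```

```text
scene
0.86 [386.4 283. ] [ 8.5 43. ] [0.463  0.3942 0.021 ] [102. 147. 174.]
0.84 [380.3 247.7] [ 7.3 34.9] [0.3909 0.2543 0.021 ] [ 95. 138. 167.]
0.77 [312.8 175.8] [ 6.2 31.3] [ 0.3864 -0.2154  0.021 ] [ 91. 132. 158.]
0.73 [392.7 267.3] [ 7.5 39.8] [0.4078 0.3476 0.021 ] [104. 151. 181.]
0.69 [369.9 263. ] [ 7.7 37.7] [0.4588 0.2983 0.021 ] [102. 148. 178.]
0.67 [450.3 310.8] [43.8  7.8] [0.3672 0.5704 0.021 ] [ 41.  97. 187.]
0.67 [245.3 131.6] [39.7 16.5] [ 0.4828 -0.6662  0.021 ] [112. 124. 133.]
0.66 [445.6 250.1] [ 8.  34.1] [0.2139 0.3633 0.021 ] [26. 25. 26.]
0.51 [292.7 175. ] [ 7.9 31.6] [ 0.4517 -0.2564  0.021 ] [ 88. 126. 146.]
0.42 [299.2 164.6] [ 5.1 23.4] [ 0.3962 -0.3119  0.021 ] [ 83. 120. 146.]
carrier 0.98 [250.8, 189.6, 87.2, 64.6] [0.573 0.005 0.02 ]
counter 0.62 [228.3, 163.1, 25.6, 37.7] [ 0.643 -0.306  0.02 ]
lever_tip 0.62 [351.7, 214.6, 16.1, 14.6] [0.378 0.11  0.02 ]
brass_weight 0.28 [237.3, 114.0, 21.9, 38.2] [ 0.476 -0.649  0.02 ]
white_bottle 0.6 [234.6, 111.6, 22.1, 41.6] [ 0.484 -0.66   0.02 ]
amber_bottle 0.95 [396.3, 293.0, 26.3, 46.9] [0.479 0.5
[... 636 characters left out ...]
9 -0.2684  0.021 ] [110. 162. 181.]
0.77 [304.3 378.5] [ 7.7 43.6] [0.3614 0.5516 0.021 ] [ 24. 150. 237.]
0.65 [296.3 284.3] [42.   7.8] [0.4544 0.2913 0.021 ] [131. 189. 216.]
0.57 [355.1 148.7] [33.   7.1] [ 0.3878 -0.3269  0.021 ] [111. 165. 187.]
0.5 [351.1 167.5] [34.4  8.1] [ 0.3844 -0.2247  0.021 ] [112. 166. 187.]
carrier 0.74 [242.9, 177.1, 85.9, 56.6] [0.57  0.005 0.02 ]
counter 0.76 [274.8, 127.6, 29.2, 33.0] [ 0.642 -0.292  0.02 ]
amber_bottle 0.88 [232.5, 349.0, 29.6, 32.8] [0.518 0.554 0.02 ]
beaker 0.65 [215.4, 309.2, 22.8, 39.7] [0.607 0.471 0.02 ]
petri_dish 0.59 [332.2, 225.7, 16.6, 22.0] [0.36  0.089 0.02 ]
handle_grip 0.8 [276.3, 181.3, 47.8, 48.5] [ 0.522 -0.006  0.02 ]
```

Emit:
{"api": "servo_tool", "payload": {"commands": [-0.05, 0.03, -0.06, 0, 0, 0, 0.04, -0.05, 0.03, -0.06, 0, 0, 0, 0.04, -0.05, 0.03, -0.06, 0, 0, 0, 0.04, -0.05, 0.03, -0.06, 0, 0, 0, 0.04]}}

```text
time: 1.75
tool_pos: [0.5795, -0.0495, 0.2755]
ee_rot: [-3.14, -0.001, 1.571]
wrist_force: [0.2, 0.2, -0.3]
width: 0.0574
finger_force: 0.0
```

Run:
```python
from h import *
import pickle
s=snap('wrist'); pickle.dump(s,open('w1.pkl','wb')); cv2.imwrite('pics/w1.png',s['img'][:,100:560].repeat(1,0)); 
im=cv2.resize(s['img'][0:300,170:570],None,fx=2,fy=2,interpolation=cv2.INTER_CUBIC); cv2.imwrite('pics/w1c.png',im); print(s['E'].round(4))
```

```text
[[ 1.000e+00  1.100e-03 -5.000e-04  5.794e-01]
 [ 9.000e-04 -9.657e-01 -2.595e-01  2.660e-02]
 [-8.000e-04  2.595e-01 -9.657e-01  4.431e-01]
 [ 0.000e+00  0.000e+00  0.000e+00  1.000e+00]]
```

View pics/w1c.png

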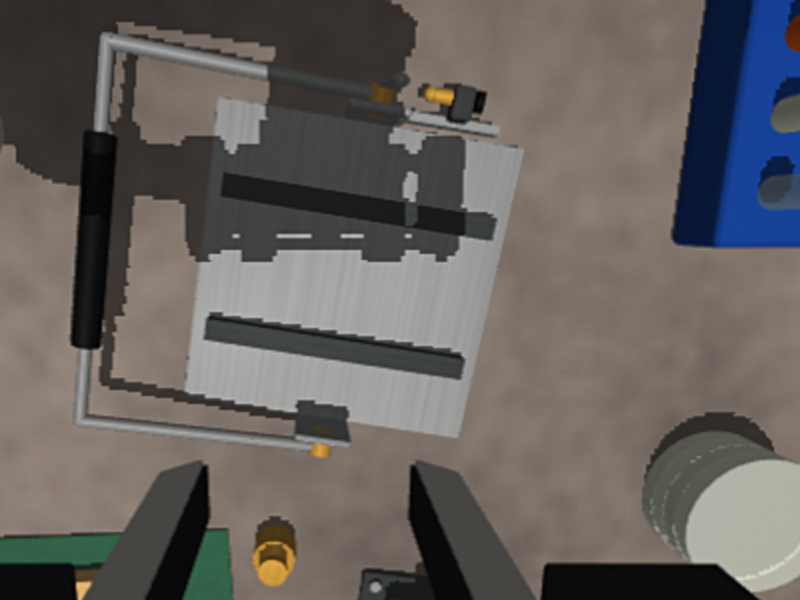

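Emit:
{"api": "servo_tool", "payload": {"commands": [0.0, 0.03, 0, 0, 0, 0, 0.04, 0.05, -0.02, 0, 0, 0, 0, 0.04, 0.1, -0.06, 0, 0, 0, 0, 0.04, 0.15, -0.1, 0, 0, 0, 0, 0.04, 0.2, -0.14, 0, 0, 0, 0, 0.04, 0.23, -0.14, 0, 0, 0, 0, 0.04, 0.23, -0.14, 0, 0, 0, 0, 0.04, 0.23, -0.14, 0, 0, 0, 0, 0.04]}}

```text
time: 2.8
tool_pos: [0.4396, 0.1798, 0.2758]
ee_rot: [-3.141, 0.001, 1.571]
wrist_force: [0.3, 0.3, 0.5]
width: 0.04
finger_force: 0.0
```

Run:
```python
from h import *
import pickle
s=snap('wrist'); pickle.dump(s,open('w2.pkl','wb')); cv2.imwrite('pics/w2.png',s['img']); print(robot.get_obs()['tool_pos'])
for q in sticks(s): print(*q)
```

```text
[0.43995487 0.17933728 0.27589312]
0.98 [122.5  20.7] [ 24.6 114.9] [0.211  0.3515 0.021 ] [19. 18. 19.]
0.96 [335.1  79.8] [110.   17.6] [0.4524 0.2894 0.021 ] [ 64.  99. 123.]
0.94 [291.7  32.6] [114.2  21.5] [0.4021 0.3403 0.021 ] [ 59.  91. 113.]
0.6 [279.  121.5] [ 15. 106.] [0.384  0.2411 0.021 ] [ 63.  99. 124.]
```

View pics/w2.png

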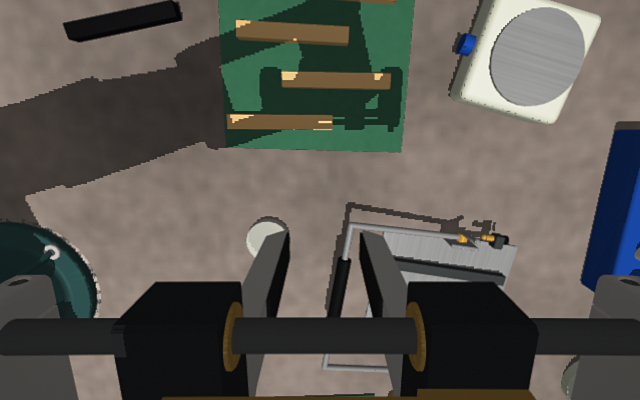

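The wrist views show:
- **Carrier (w1 crop):** complete, with rails running at about -8°. The grip is on the robot side, and the hinges are at about (382,92) and (320,450).
- **Left mat (w2):** sticks at rows 33, 80 and 122, with the fourth cut off at the top. The black look-alike is at (122,21), off the mat.

I rotate to yaw 0 above the left mat.

Emit:
{"api": "servo_tool", "payload": {"commands": [0.03, -0.01, 0, 0, 0, 10, 0.04, 0.06, -0.02, 0, 0, 0, 20, 0.04, 0.09, -0.03, 0, 0, 0, 30, 0.04, 0.12, -0.04, 0, 0, 0, 40, 0.04, 0.14, -0.06, 0, 0, 0, 50, 0.04, 0.14, -0.06, 0, 0, 0, 60, 0.04, 0.14, -0.06, 0, 0, 0, 70, 0.04, 0.14, -0.06, 0, 0, 0, 80, 0.04, 0.14, -0.06, 0, 0, 0, 90, 0.04, 0.14, -0.06, 0, 0, 0, 90, 0.04]}}

```text
time: 4.15
tool_pos: [0.3808, 0.3191, 0.2762]
ee_rot: [3.141, 0.0, -0.0]
wrist_force: [-0.2, 0.4, -0.2]
width: 0.0402
finger_force: 0.0
```

```bash
cat >> h.py <<'E'
from scipy.optimize import least_squares
CO={}
def carrier_pts():
    P={}
    for n,sx,sy in [('TL',-1,1),('TR',1,1),('BR',1,-1),('BL',-1,-1)]:
        P['p'+n]=[sx*.095,sy*.095,.003]
    for sx,n in [(-1,'L'),(1,'R')]:
        for sy,m in [(1,'U'),(-1,'D')]:
            for e,k in [(1,'o'),(-1,'i')]: P[f'r{m}{n}{k}']=[sx*.085,sy*(.045+e*.007),.015]
    return {k:np.array(v) for k,v in P.items()}
def place(P,c):
    a=c[2]; return np.array([[np.cos(a),-np.sin(a),0],[np.sin(a),np.cos(a),0],[0,0,1]])@P+np.r_[c[0],c[1],0]
E
python3 - <<'E'
from h import *
import pickle
s=snap('wrist'); pickle.dump(s,open('w3.pkl','wb')); cv2.imwrite('pics/w3.png',s['img']); o=robot.get_obs(); print(o['tool_pos'],o['ee_rot'],o['joint_positions'])
for q in sticks(s): print(*q)
w1=pickle.load(open('w1.pkl','rb'))
ob={'pTR':(522,150),'pBR':(458,437),'pBL':(187,392),'pTL':(222,97)}
uv=np.array([[170+a/2,b/2] for a,b in ob.values()]); P=carrier_pts()
print(toplane(w1,uv,.003).round(4))
f=lambda c:(proj(w1,np.array([place(P[k],c) for k in ob]))-uv).ravel()
r=least_squares(f,[.6,0,-.13]); print(r.x,r.fun.round(1))
im=cv2.resize(w1['img'][0:300,170:570],None,fx=2,fy=2,interpolation=cv2.INTER_CUBIC)
for k in P:
    q=proj(w1,place(P[k],r.x))[0]; cv2.circle(im,(int((q[0]-170)*2),int(q[1]*2)),2,(0,0,255),-1)
# grip & hinge
pv=place(np.array([0,0,.032]),r.x)
for n,pt in [('g1',(100,133)),('g2',(87,347)),('h1',(382,92)),('h2',(320,450))]:
    print(n,toplane(w1,[170+pt[0]/2,pt[1]/2],.032)[0].round(4))
cv2.imwrite('pics/fit1.png',im)
E
```

```text
[0.3806849  0.31923721 0.27625767] [3.14126741e+00 2.35243947e-04 1.16064940e-03] [ 5.83756633e-01 -3.54495495e-02  1.37883650e+00 -1.45926494e-04
  1.79858108e+00  2.15335935e+00]
0.92 [299.2 282.1] [71.7 15.1] [0.2231 0.3543 0.021 ] [10.  9.  9.]
0.88 [384.8 165. ] [ 17.5 100.6] [0.388  0.2424 0.021 ] [126. 188. 217.]
0.87 [307.  151.4] [ 14.6 103. ] [0.4052 0.341  0.021 ] [ 92. 141. 169.]
0.87 [269.  106.5] [ 18.7 109.2] [0.4594 0.3864 0.021 ] [107. 163. 193.]
0.84 [348.4 108.9] [ 17.1 110.3] [0.4568 0.29   0.021 ] [136. 201. 230.]
0.65 [140.  183.9] [ 15.7 104.1] [0.3633 0.5559 0.021 ] [ 22.  91. 197.]
[[ 0.7108  0.0675  0.003 ]
 [ 0.6825 -0.1185  0.003 ]
 [ 0.497  -0.0867  0.003 ]
 [ 0.5269  0.0976  0.003 ]]
[ 0.60421762 -0.01036695 -0.16071168] [ 2.  -0.6  0.2  0.6 -1.2  1.6 -1.  -0.9]
g1 [0.4599 0.0738 0.032 ]
g2 [ 0.4417 -0.0504  0.032 ]
h1 [0.6206 0.0956 0.032 ]
h2 [ 0.5869 -0.1179  0.032 ]
```

View pics/fit1.png

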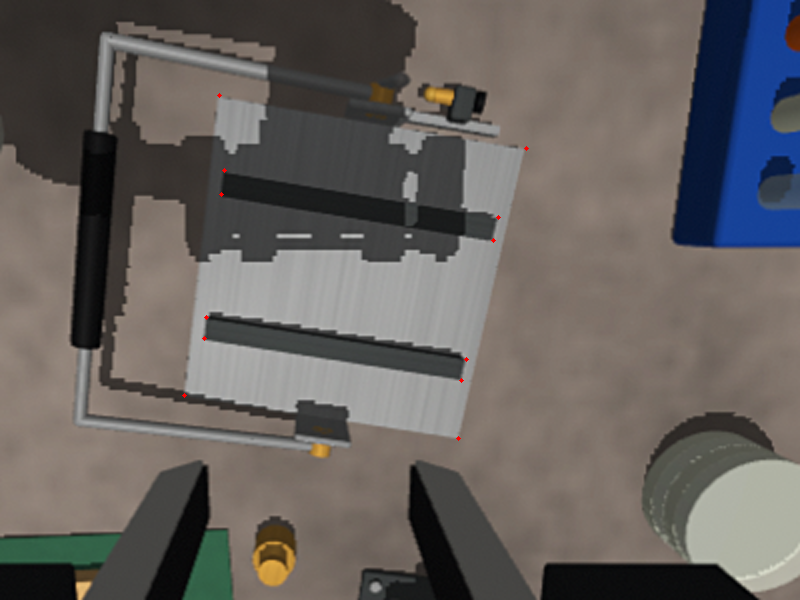

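View pics/w3.png

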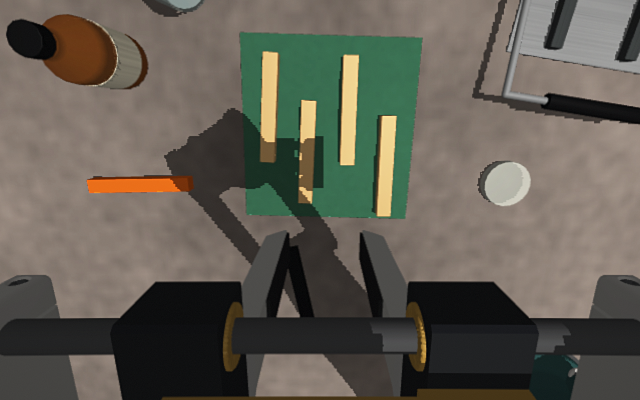

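The fit overlays the rail and plate corners to within about 1 px. In w3 the four left-mat sticks sit at (269,107), (307,151), (348,110) and (386,165). The orange look-alike is at (140,185) and is ignored. I check hand-eye consistency using the mat corners seen at both yaws.

Run:
```python
from h import *
import pickle
w2,w3=[pickle.load(open(f'w{i}.pkl','rb')) for i in (2,3)]
print('mat w2',toplane(w2,[(219,148),(401,152)],.003).round(4)); print('mat w3',toplane(w3,[(405.5,218),(422,38),(240.5,33),(246.5,214)],.003).round(4))
g=cv2.cvtColor(w3['img'],cv2.COLOR_BGR2HSV)
m=cv2.inRange(w3['img'],(20,50,70),(255,255,255)); # warm pixels
b,gg,r=[w3['img'][...,i].astype(int) for i in range(3)]
m=((r-gg>8)&(r-b>30)&(r>50)).astype(np.uint8)
n,l,st,c=cv2.connectedComponentsWithStats(m[:230])
for i in range(1,n):
    if st[i,4]>600:
        p=np.argwhere(l==i)[:,::-1].astype(np.float32); rc=cv2.minAreaRect(p); B=cv2.boxPoints(rc)
        W=toplane(w3,B,.021)[:,:2]; e=[W[1]-W[0],W[2]-W[1]]; e=max(e,key=np.linalg.norm); 
        print(np.round(rc[0],1),W.mean(0).round(4),np.linalg.norm(W[1]-W[0]).round(4),np.linalg.norm(W[2]-W[1]).round(4),'yaw',np.degrees(np.arctan(e[1]/e[0])).round(1))
```

```text
mat w2 [[0.3023 0.2066 0.003 ]
 [0.5401 0.2017 0.003 ]]
mat w3 [[0.3113 0.207  0.003 ]
 [0.5387 0.202  0.003 ]
 [0.544  0.4196 0.003 ]
 [0.3171 0.4263 0.003 ]]
[79.5 49.5] [0.5209 0.6022] 0.0773 0.0834 yaw -89.4
[268.9 106.5] [0.4567 0.3866] 0.1298 0.0192 yaw -4.4
[348.6 109.5] [0.4533 0.2897] 0.1286 0.0187 yaw -1.1
[306.2 151.3] [0.4027 0.3421] 0.1292 0.0186 yaw -3.6
[385.  165.5] [0.3847 0.2422] 0.13 0.0199 yaw -1.1
[139.5 184.1] [0.3629 0.5564] 0.1356 0.0223 yaw -89.0
```

Emit:
{"api": "servo_tool", "payload": {"commands": [0.005, 0.05, 0.05, 0, 0, 1, 0.04, 0.005, 0.078, 0.1, 0, 0, 1, 0.04, 0.005, 0.078, 0.16, 0, 0, 1, 0.04, 0.005, 0.078, 0.22, 0, 0, 1, 0.04, 0.005, 0.078, 0.261, 0, 0, 1, 0.04, 0.005, 0.078, 0.261, 0, 0, 1, 0.04, 0.005, 0.078, 0.261, 0, 0, 1, 0.01, 0.005, 0.078, 0.261, 0, 0, 1, 0.01, 0.005, 0.078, 0.261, 0, 0, 1, 0.01, 0.005, 0.078, 0.261, 0, 0, 1, 0.01]}}

```text
time: 5.5
tool_pos: [0.385, 0.2419, 0.0155]
ee_rot: [3.142, -0.0, -0.017]
wrist_force: [0.3, -0.2, -0.4]
width: 0.0179
finger_force: 30.0
```

```bash
cat > plan.py <<'E'
import numpy as np, sys
C=np.array([0.6042,-0.0104]); A=-9.2
def slot(n,s):   # layer n (1..), side s=+-1 -> x,y,z,yaw
    a=np.radians(A); ex=np.array([np.cos(a),np.sin(a)]); ey=np.array([-ex[1],ex[0]])
    p=C+0.045*s*(ex if n%2 else ey); return [*p,0.0285+0.018*(n-1),A+90 if n%2 else A]
def rel(a,b):    # tool-frame shift and turn from pose a to b (x,y,z,yaw deg), tool down
    t=np.radians(a[3]); dx,dy=b[0]-a[0],b[1]-a[1]
    return np.round([np.cos(t)*dx+np.sin(t)*dy, np.sin(t)*dx-np.cos(t)*dy, a[2]-b[2], a[3]-b[3]],4)
E
python3 - <<'E'
from plan import *
Pk=[[.385,.242,.016,-1],[.4533,.2897,.016,-1],[.4027,.3421,.016,-3.6],[.4567,.3866,.016,-4.4]]
for i,(n,s) in enumerate([(1,1),(1,-1),(2,1),(2,-1)]):
    print(slot(n,s),'P->Q',rel(Pk[i],slot(n,s)), 'Q->Pnext',rel(slot(n,s),Pk[i+1]) if i<3 else '')
E
```

```text
[np.float64(0.6486211319282844), np.float64(-0.017594653446132567), 0.0285, 80.8] P->Q [ 2.681e-01  2.550e-01 -1.250e-02 -8.180e+01] Q->Pnext [ 2.721e-01 -2.419e-01  1.250e-02  8.180e+01]
[np.float64(0.5597788680717155), np.float64(-0.0032053465538674315), 0.0285, 80.8] P->Q [ 1.116e-01  2.910e-01 -1.250e-02 -8.180e+01] Q->Pnext [ 3.157e-01 -2.103e-01  1.250e-02  8.440e+01]
[np.float64(0.6113946534461325), np.float64(0.03402113192828445), 0.0465, -9.2] P->Q [ 0.2276  0.2944 -0.0305  5.6   ] Q->Pnext [-0.2091 -0.3233  0.0305 -4.8   ]
[np.float64(0.5970053465538674), np.float64(-0.05482113192828445), 0.0465, -9.2] P->Q [ 0.1738  0.4294 -0.0305  4.8   ] Q->Pnext
```

Emit:
{"api": "servo_tool", "payload": {"commands": [0, 0, -0.06, 0, 0, 0, 0.01, 0.01, 0.01, -0.11, 0, 0, -8, 0.01, 0.05, 0.05, -0.13, 0, 0, -18, 0.01, 0.09, 0.09, -0.13, 0, 0, -28, 0.01, 0.13, 0.13, -0.13, 0, 0, -38, 0.01, 0.17, 0.17, -0.13, 0, 0, -48, 0.01, 0.21, 0.21, -0.13, 0, 0, -58, 0.01, 0.25, 0.245, -0.13, 0, 0, -68, 0.01, 0.268, 0.255, -0.13, 0, 0, -78, 0.01, 0.268, 0.255, -0.11, 0, 0, -81.8, 0.01]}}

```text
time: 6.75
tool_pos: [0.6509, -0.0193, 0.1265]
ee_rot: [3.138, -0.0, 1.411]
wrist_force: [0.7, 0.4, 0.0]
width: 0.0179
finger_force: 30.0
```

Emit:
{"api": "servo_tool", "payload": {"commands": [0, 0, 0.04, 0, 0, 0, 0.01, 0, 0, 0.08, 0, 0, 0, 0.01, 0, 0, 0.0935, 0, 0, 0, 0.01, 0, 0, 0.0972, 0, 0, 0, 0.01, 0, 0, 0.0975, 0, 0, 0, 0.01]}}

```text
time: 7.38
tool_pos: [0.6496, -0.0177, 0.0296]
ee_rot: [3.139, -0.0, 1.41]
wrist_force: [0.4, 0.1, -0.5]
width: 0.0179
finger_force: 30.0
```

Emit:
{"api": "servo_tool", "payload": {"commands": [0, 0, 0.0005, 0, 0, 0, 0.01, 0, 0, 0.0005, 0, 0, 0, 0.04, 0, 0, 0.0005, 0, 0, 0, 0.04, 0, 0, -0.0, 0, 0, 0, 0.04, -0.01, -0.01, -0.06, 0, 0, 0, 0.04, -0.03, -0.02, -0.12, 0, 0, 0, 0.04, -0.05, -0.03, -0.18, 0, 0, 0, 0.04, -0.06, -0.04, -0.24, 0, 0, 0, 0.04, -0.06, -0.04, -0.24, 0, 0, 0, 0.04, -0.06, -0.04, -0.24, 0, 0, 0, 0.04]}}

```text
time: 8.62
tool_pos: [0.5994, -0.0705, 0.2679]
ee_rot: [3.141, -0.0, 1.41]
wrist_force: [-0.7, 0.2, -0.7]
width: 0.0402
finger_force: 0.0
```

Run:
```python
from h import *
import pickle
s=snap('wrist'); pickle.dump(s,open('w4.pkl','wb')); o=robot.get_obs(); print(o['tool_pos'],o['ee_rot'])
im=cv2.resize(s['img'][0:300,170:570],None,fx=2,fy=2,interpolation=cv2.INTER_CUBIC); cv2.imwrite('pics/w4c.png',im)
```

```text
[ 0.59897051 -0.07023857  0.26613811] [-3.13882905e+00 -2.32916402e-04  1.41036339e+00]
```

View pics/w4c.png

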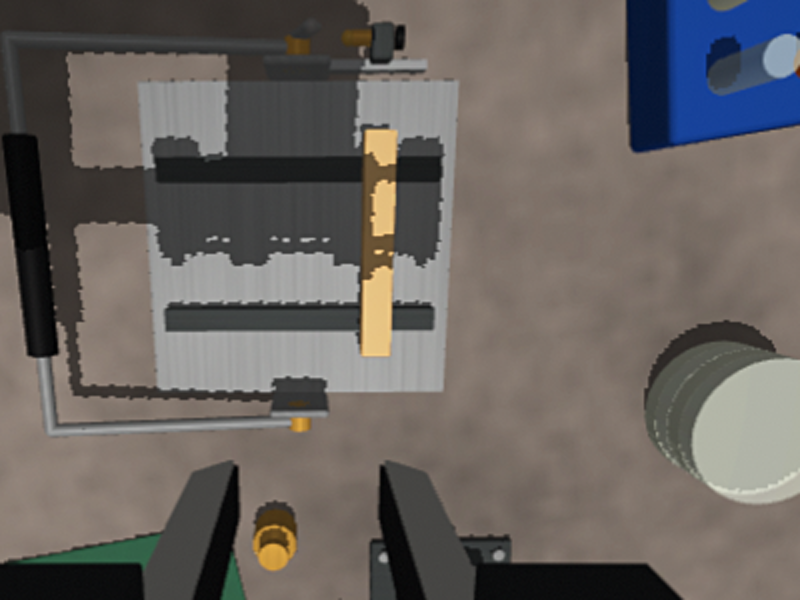

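The first stick lies across both rails, square, on the +x side at crop (378,243), with plate corners at (139,82), (458,80), (443,391) and (157,391). I measure its offset in the carrier frame.

```bash
cat >> h.py <<'E'
def fit_carrier(s,ob,crop=None):
    P=carrier_pts(); uv=np.array(list(ob.values()),float)
    if crop: uv=uv/2+np.array(crop)
    f=lambda c:(proj(s,np.array([place(P[k],c) for k in ob]))-uv).ravel()
    return least_squares(f,[.6,0,-.15])
def in_carrier(c,p):
    a=c[2]; d=np.array(p)[...,:2]-c[:2]; return d@np.array([[np.cos(a),-np.sin(a)],[np.sin(a),np.cos(a)]])
E
python3 - <<'E'
from h import *
import pickle
s=pickle.load(open('w4.pkl','rb'))
ob={'pTL':(139,82),'pTR':(458,80),'pBR':(443,391),'pBL':(157,391)}
r=fit_carrier(s,ob,(170,0)); print(r.x,np.degrees(r.x[2]),r.fun.round(1))
st=np.array([(363,129),(397,129),(390.5,356),(360.5,356)])/2+[170,0]
w=toplane(s,st,.033); print(w.round(4), in_carrier(r.x,w).round(4), in_carrier(r.x,w.mean(0)))
ob={'rULi':(155,182),'rURi':(441,182),'rDLo':(165,330),'rDRo':(433,330)}
r2=fit_carrier(s,ob,(170,0)); print(r2.x,np.degrees(r2.x[2]),r2.fun.round(1),in_carrier(r2.x,w.mean(0)))
E
```

```text
[ 0.60349027 -0.01067228 -0.15755007] -9.026954206065824 [-0.8 -0.7  0.6 -0.1 -0.1  0.3  0.3  0.7]
[[ 0.6496  0.0475  0.033 ]
 [ 0.6683  0.0444  0.033 ]
 [ 0.6483 -0.0833  0.033 ]
 [ 0.6302 -0.0804  0.033 ]] [[ 0.0364  0.0647]
 [ 0.0554  0.0646]
 [ 0.0557 -0.0647]
 [ 0.0373 -0.0647]] [ 4.61863847e-02 -2.71588525e-05]
[ 0.60309221 -0.01070256 -0.15949015] -9.13811229847637 [ 0.3 -0.4 -0.1 -0.5 -0.3  0.5  0.2  0.4] [0.04657455 0.00015556]
```

Emit:
{"api": "servo_tool", "payload": {"commands": [0.04, -0.03, 0, 0, 0, 9, 0.04, 0.08, -0.06, 0, 0, 0, 19, 0.04, 0.12, -0.09, 0, 0, 0, 29, 0.04, 0.16, -0.12, 0, 0, 0, 39, 0.04, 0.2, -0.155, 0, 0, 0, 49, 0.04, 0.24, -0.19, 0, 0, 0, 59, 0.04, 0.28, -0.22, 0.0, 0, 0, 69, 0.04, 0.32, -0.25, 0, 0, 0, 79, 0.04, 0.332, -0.2655, 0, 0, 0, 81.8, 0.04, 0.332, -0.2655, 0, 0, 0, 81.8, 0.04]}}

```text
time: 9.93
tool_pos: [0.3889, 0.3005, 0.2653]
ee_rot: [3.139, 0.004, -0.013]
wrist_force: [-0.5, -1.0, -0.7]
width: 0.0402
finger_force: 0.0
```

```bash
sed -i 's/^C=.*/C=np.array([0.6033,-0.0107]); A=-9.1/; s/0.045\*s/0.0447*s/' plan.py
cat > look.py <<'E'
from h import *; from plan import *
def find(s,z=.021,vmax=235):
    b,gg,r=[s['img'][...,i].astype(int) for i in range(3)]
    m=((r-gg>8)&(r-b>30)&(r>50)).astype(np.uint8); n,l,st,c=cv2.connectedComponentsWithStats(m[:vmax]); out=[]
    for i in range(1,n):
        if st[i,4]<500: continue
        p=np.argwhere(l==i)[:,::-1].astype(np.float32); rc=cv2.minAreaRect(p); W=toplane(s,cv2.boxPoints(rc),z)[:,:2]
        e=sorted([W[1]-W[0],W[2]-W[1]],key=np.linalg.norm); L=[np.linalg.norm(v) for v in e]
        if not(.015<L[0]<.027 and .10<L[1]<.14): continue
        yaw=np.degrees(np.arctan2(e[1][1],e[1][0])); yaw=(yaw+90)%180-90
        out.append([*W.mean(0).round(4),round(yaw,1),*np.round(L,4),*np.round(rc[0])])
    return sorted(out,key=lambda q:q[1])
if __name__=='__main__':
    s=snap('wrist'); o=robot.get_obs(); T=T_tool(o); yaw=np.degrees(np.arctan2(T[1,0],T[0,0])); cur=[*o['tool_pos'],yaw]
    print('cur',np.round(cur,4)); n,sd=map(int,sys.argv[1:3]); Q=slot(n,sd)
    for q in find(s):
        P=[q[0],q[1],.016,q[2]]; print(q,'to pick',rel(cur,P),'P->Q',rel(P,Q))
    if len(sys.argv)>3: cv2.imwrite('pics/'+sys.argv[3]+'.png',s['img'])
E
python3 look.py 1 -1
```

```text
cur [ 0.3897  0.2997  0.2658 -0.8448]
[np.float64(0.4533), np.float64(0.2889), np.float64(0.0), np.float64(0.0183), np.float64(0.1282), np.float64(333.0), np.float64(116.0)] to pick [ 0.0638  0.0099  0.2498 -0.8448] P->Q [ 1.059e-01  2.925e-01 -1.250e-02 -8.090e+01]
[np.float64(0.4028), np.float64(0.341), np.float64(-1.9), np.float64(0.0189), np.float64(0.1273), np.float64(291.0), np.float64(158.0)] to pick [ 0.0125 -0.0415  0.2498  1.0552] P->Q [ 1.677e-01  3.393e-01 -1.250e-02 -8.280e+01]
[np.float64(0.4567), np.float64(0.3858), np.float64(-4.5), np.float64(0.0193), np.float64(0.1302), np.float64(252.0), np.float64(113.0)] to pick [ 0.0657 -0.0871  0.2498  3.6552] P->Q [ 1.327e-01  3.802e-01 -1.250e-02 -8.540e+01]
[np.float64(0.3631), np.float64(0.5556), np.float64(-89.0), np.float64(0.0225), np.float64(0.1376), np.float64(122.0), np.float64(194.0)] to pick [-3.04000e-02 -2.55500e-01  2.49800e-01  8.81552e+01] P->Q [ 5.626e-01 -1.863e-01 -1.250e-02 -1.699e+02]
```

Emit:
{"api": "servo_tool", "payload": {"commands": [0.03, 0.005, 0.05, 0, 0, -1, 0.04, 0.064, 0.01, 0.1, 0, 0, -1, 0.04, 0.064, 0.01, 0.16, 0, 0, -1, 0.04, 0.064, 0.01, 0.22, 0, 0, -1, 0.04, 0.064, 0.01, 0.2495, 0, 0, -1, 0.04, 0.064, 0.01, 0.2495, 0, 0, -1, 0.04, 0.064, 0.01, 0.2495, 0, 0, -1, 0.01, 0.064, 0.01, 0.2495, 0, 0, -1, 0.01, 0.064, 0.01, 0.2495, 0, 0, -1, 0.01, 0.064, 0.01, 0.2495, 0, 0, -1, 0.01]}}

```text
time: 11.22
tool_pos: [0.4543, 0.2885, 0.0185]
ee_rot: [3.142, -0.0, 0.0]
wrist_force: [0.8, -0.4, -0.3]
width: 0.0175
finger_force: 30.0
```

Emit:
{"api": "servo_tool", "payload": {"commands": [0, 0, -0.06, 0, 0, 0, 0.01, 0.01, 0.01, -0.11, 0, 0, -8, 0.01, 0.02, 0.05, -0.13, 0, 0, -18, 0.01, 0.04, 0.09, -0.13, 0, 0, -28, 0.01, 0.05, 0.13, -0.13, 0, 0, -38, 0.01, 0.07, 0.17, -0.13, 0, 0, -48, 0.01, 0.08, 0.21, -0.13, 0, 0, -58, 0.01, 0.1, 0.25, -0.13, 0, 0, -68, 0.01, 0.106, 0.292, -0.13, 0, 0, -78, 0.01, 0.106, 0.2925, -0.11, 0, 0, -81, 0.01]}}

```text
time: 12.48
tool_pos: [0.562, -0.0069, 0.1301]
ee_rot: [3.137, 0.001, 1.412]
wrist_force: [-0.4, 0.2, 0.0]
width: 0.0178
finger_force: 30.0
```

Emit:
{"api": "servo_tool", "payload": {"commands": [0, 0, 0.04, 0, 0, 0, 0.01, 0, 0, 0.08, 0, 0, 0, 0.01, 0, 0, 0.093, 0, 0, 0, 0.01, 0, 0, 0.0975, 0, 0, 0, 0.01, 0, 0, 0.0975, 0, 0, 0, 0.01]}}

```text
time: 13.1
tool_pos: [0.5614, -0.0039, 0.0325]
ee_rot: [3.139, -0.0, 1.414]
wrist_force: [-0.5, -0.5, 0.7]
width: 0.0178
finger_force: 30.0
```

Emit:
{"api": "servo_tool", "payload": {"commands": [0, 0, 0, 0, 0, 0, 0.01, 0, 0, 0, 0, 0, 0, 0.04, 0, 0, 0, 0, 0, 0, 0.04, 0, 0, 0, 0, 0, 0, 0.04, 0, 0, -0.06, 0, 0, 0, 0.04, 0.0, 0.0, -0.12, 0, 0, 0, 0.04, 0.03, -0.02, -0.17, 0, 0, 6, 0.04, 0.07, -0.04, -0.21, 0, 0, 12, 0.04, 0.1, -0.06, -0.23, 0, 0, 22, 0.04, 0.14, -0.08, -0.2385, 0, 0, 32, 0.04]}}

```text
time: 14.35
tool_pos: [0.5032, 0.1478, 0.2718]
ee_rot: [3.139, -0.003, 0.848]
wrist_force: [0.4, 1.2, -0.1]
width: 0.0401
finger_force: 0.0
```

Emit:
{"api": "servo_tool", "payload": {"commands": [0.03, 0.0, 0, 0, 0, 10, 0.04, 0.06, 0.0, 0, 0, 0, 20, 0.04, 0.1, 0, 0, 0, 0, 30, 0.04, 0.14, 0, 0, 0, 0, 40, 0.04, 0.18, 0, 0, 0, 0, 50, 0.04, 0.211, -0.032, 0, 0, 0, 50, 0.04, 0.211, -0.032, 0, 0, 0, 50, 0.04, 0.211, -0.032, 0, 0, 0, 50, 0.04]}}

```text
time: 15.35
tool_pos: [0.6174, 0.3268, 0.2693]
ee_rot: [3.141, 0.0, -0.017]
wrist_force: [-0.2, 0.0, -0.4]
width: 0.0404
finger_force: 0.0
```

```bash
python3 look.py 2 1
```

```text
cur [ 0.6175  0.3263  0.2697 -1.0393]
[np.float64(0.6519), np.float64(-0.0038), np.float64(80.9), np.float64(0.0197), np.float64(0.1097), np.float64(596.0), np.float64(139.0)] to pick [ 4.04000e-02  3.29400e-01  2.53700e-01 -8.19393e+01] P->Q [ 3.02e-02 -4.69e-02 -3.05e-02  9.00e+01]
```

Emit:
{"api": "servo_tool", "payload": {"commands": [-0.05, 0, 0, 0, 0, 0, 0.04, -0.1, 0, 0, 0, 0, 0, 0.04, -0.15, 0, 0, 0, 0, 0, 0.04, -0.2, 0, 0, 0, 0, 0, 0.04, -0.228, 0, 0, 0, 0, 0, 0.04, -0.228, 0, 0, 0, 0, 0, 0.04, -0.228, 0, 0, 0, 0, 0, 0.04]}}

```text
time: 16.27
tool_pos: [0.3903, 0.3304, 0.2699]
ee_rot: [-3.141, -0.001, -0.019]
wrist_force: [-0.1, 0.3, 0.1]
width: 0.04
finger_force: 0.0
```

```bash
python3 look.py 2 1
```

```text
cur [ 0.3905  0.3305  0.2695 -1.0927]
[np.float64(0.4023), np.float64(0.3417), np.float64(-3.1), np.float64(0.0182), np.float64(0.1292), np.float64(315.0), np.float64(160.0)] to pick [ 0.0116 -0.0114  0.2535  2.0073] P->Q [ 0.2244  0.2966 -0.0305  6.    ]
[np.float64(0.4567), np.float64(0.3872), np.float64(-5.0), np.float64(0.0192), np.float64(0.1291), np.float64(277.0), np.float64(116.0)] to pick [ 0.0651 -0.058   0.2535  3.9073] P->Q [ 0.1839  0.339  -0.0305  4.1   ]
[np.float64(0.3633), np.float64(0.5564), np.float64(-89.0), np.float64(0.0227), np.float64(0.1364), np.float64(148.0), np.float64(196.0)] to pick [-3.15000e-02 -2.25300e-01  2.53500e-01  8.79073e+01] P->Q [ 5.272e-01 -2.379e-01 -3.050e-02 -7.990e+01]
```

Emit:
{"api": "servo_tool", "payload": {"commands": [0.0115, -0.0115, 0.06, 0, 0, 2, 0.04, 0.0115, -0.0115, 0.12, 0, 0, 2, 0.04, 0.0115, -0.0115, 0.18, 0, 0, 2, 0.04, 0.0115, -0.0115, 0.23, 0, 0, 2, 0.04, 0.0115, -0.0115, 0.2535, 0, 0, 2, 0.04, 0.0115, -0.0115, 0.2535, 0, 0, 2, 0.04, 0.0115, -0.0115, 0.2535, 0, 0, 2, 0.01, 0.0115, -0.0115, 0.2535, 0, 0, 2, 0.01, 0.0115, -0.0115, 0.2535, 0, 0, 2, 0.01, 0.0115, -0.0115, 0.2535, 0, 0, 2, 0.01]}}

```text
time: 17.58
tool_pos: [0.4012, 0.3424, 0.0159]
ee_rot: [3.142, -0.0, -0.052]
wrist_force: [-0.3, -0.4, 0.2]
width: 0.018
finger_force: 30.0
```

Emit:
{"api": "servo_tool", "payload": {"commands": [0, 0, -0.06, 0, 0, 0, 0.01, 0.0, 0.01, -0.11, 0, 0, 6, 0.01, 0.04, 0.05, -0.14, 0, 0, 6, 0.01, 0.08, 0.09, -0.14, 0, 0, 6, 0.01, 0.12, 0.14, -0.14, 0, 0, 6, 0.01, 0.15, 0.19, -0.14, 0, 0, 6, 0.01, 0.19, 0.23, -0.14, 0, 0, 6, 0.01, 0.2244, 0.27, -0.14, 0, 0, 6, 0.01, 0.2244, 0.2966, -0.12, 0, 0, 6, 0.01, 0.2244, 0.2966, -0.1, 0, 0, 6, 0.01]}}

```text
time: 18.82
tool_pos: [0.6102, 0.032, 0.1154]
ee_rot: [3.141, -0.0, -0.161]
wrist_force: [0.5, 0.6, -0.6]
width: 0.0179
finger_force: 30.0
```

Emit:
{"api": "servo_tool", "payload": {"commands": [0, 0, 0.0, 0, 0, 0, 0.01, 0, 0, 0.0, 0, 0, 0, 0.01]}}

```text
time: 19.08
tool_pos: [0.61, 0.0348, 0.1168]
ee_rot: [-3.141, -0.001, -0.156]
wrist_force: [-0.5, 0.4, 0.6]
width: 0.0178
finger_force: 30.0
```

```bash
cat > goal.py <<'E'
from look import *
o=robot.get_obs(); T=T_tool(o); cur=[*o['tool_pos'],np.degrees(np.arctan2(T[1,0],T[0,0]))]
n,sd=map(int,sys.argv[1:3]); print('cur',np.round(cur,4),'w',o['width'],'goal',np.round(slot(n,sd),4),'rel',rel(cur,slot(n,sd)))
E
python3 goal.py 2 1
```

```text
cur [ 0.61    0.0348  0.1168 -8.965 ] w 0.01784186340180437 goal [ 0.6104  0.0334  0.0465 -9.1   ] rel [0.0005 0.0013 0.0703 0.135 ]
```

Emit:
{"api": "servo_tool", "payload": {"commands": [0.0005, 0.001, 0.04, 0, 0, 0, 0.01, 0.0005, 0.001, 0.06, 0, 0, 0, 0.01, 0.0005, 0.001, 0.0695, 0, 0, 0, 0.01, 0.0005, 0.001, 0.0695, 0, 0, 0, 0.01, 0.0005, 0.001, 0.0695, 0, 0, 0, 0.04, 0.0005, 0.001, 0.0695, 0, 0, 0, 0.04, 0.0005, 0.001, 0.0695, 0, 0, 0, 0.04]}}

```text
time: 19.95
tool_pos: [0.6104, 0.0333, 0.0471]
ee_rot: [-3.142, -0.001, -0.157]
wrist_force: [-0.3, 0.3, 0.7]
width: 0.0396
finger_force: 0.0
```

Emit:
{"api": "servo_tool", "payload": {"commands": [0, 0, -0.06, 0, 0, 0, 0.04, -0.02, 0.01, -0.11, 0, 0, 0, 0.04, -0.05, 0.02, -0.16, 0, 0, 0, 0.04, -0.07, 0.04, -0.21, 0, 0, 0, 0.04, -0.08, 0.04, -0.22, 0, 0, 0, 0.04, -0.08, 0.04, -0.22, 0, 0, 0, 0.04, -0.08, 0.04, -0.22, 0, 0, 0, 0.04]}}

```text
time: 20.82
tool_pos: [0.5244, 0.0068, 0.2638]
ee_rot: [3.141, 0.004, -0.157]
wrist_force: [-0.8, 0.1, -0.1]
width: 0.0402
finger_force: 0.0
```

Run:
```python
from h import *
import pickle
s=snap('wrist'); pickle.dump(s,open('w5.pkl','wb')); o=robot.get_obs(); print(o['tool_pos'],o['ee_rot'])
im=cv2.resize(s['img'][0:300,120:520],None,fx=2,fy=2,interpolation=cv2.INTER_CUBIC); cv2.imwrite('pics/w5c.png',im)
```

```text
[0.52437643 0.00676268 0.26357977] [ 3.14142278  0.00484551 -0.15662267]
```

View pics/w5c.png

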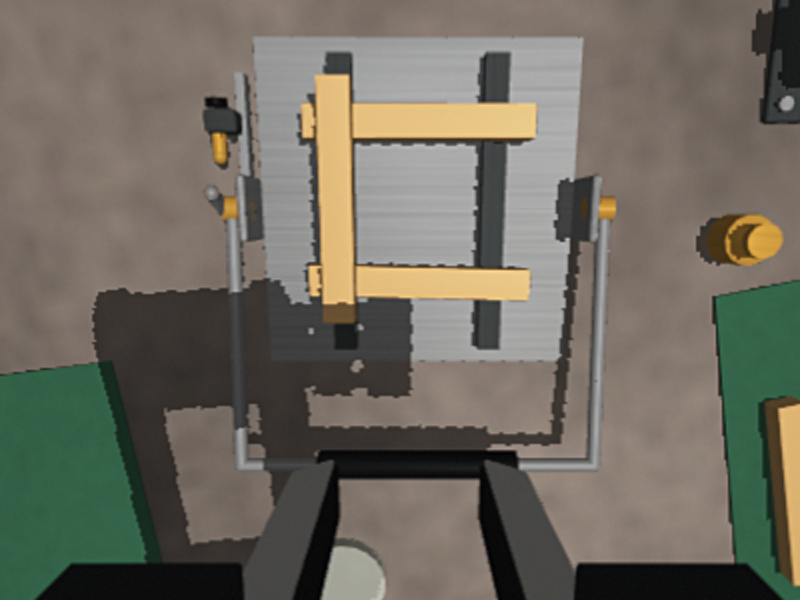

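The crop shows two first-layer sticks (right ends at (537,120) and (530,284)) and the first second-layer stick (col 335). All look square.

Run:
```python
from h import *
import pickle
s=pickle.load(open('w5.pkl','rb')); off=np.array([120,0])
r=fit_carrier(s,{'pTR':(254,38),'pBR':(583,38),'pTL':(271,360),'pBL':(562,361)},(120,0)); print(r.x,np.degrees(r.x[2]),r.fun.round(1))
for n,c,z in [('s1',[(537,103),(536,139),(301,103),(303,138)],.033),('s2',[(530,268),(528.5,301),(309,264.5),(311,297)],.033),('s3',[(315,75),(352,75),(356,322),(323,322)],.051)]:
    w=toplane(s,np.array(c)/2+off,z); print(n,in_carrier(r.x,w).round(4).tolist(),in_carrier(r.x,w.mean(0)).round(4), w.mean(0).round(4))
```

```text
[ 0.60207553 -0.0106969  -0.15814471] -9.061024221717952 [-0.5 -0.5  0.4 -0.1 -0.1  0.6  0.2  0.3]
s1 [[0.056, -0.0648], [0.0376, -0.0652], [0.0557, 0.0645], [0.0379, 0.0642]] [ 0.0468 -0.0003] [ 0.6482 -0.0184  0.033 ]
s2 [[-0.0328, -0.0655], [-0.052, -0.0656], [-0.031, 0.0635], [-0.0499, 0.063]] [-0.0414 -0.0012] [ 0.561  -0.0053  0.033 ]
s3 [[0.0664, 0.0541], [0.0665, 0.0349], [-0.0619, 0.0353], [-0.062, 0.0541]] [0.0023 0.0446] [0.6113 0.033  0.051 ]
```

Stick 2 sits at -41 mm instead of -45 mm. I regrip it at its target pose, which also squares it, before going on.

Emit:
{"api": "servo_tool", "payload": {"commands": [0.035, 0.005, 0.02, 0, 0, -10, 0.04, 0.035, 0.005, 0.04, 0, 0, -20, 0.04, 0.035, 0.005, 0.06, 0, 0, -30, 0.04, 0.035, 0.005, 0.08, 0, 0, -40, 0.04, 0.035, 0.005, 0.1, 0, 0, -50, 0.04, 0.035, 0.005, 0.12, 0, 0, -60, 0.04, 0.035, 0.005, 0.14, 0, 0, -70, 0.04, 0.035, 0.005, 0.14, 0, 0, -80, 0.04, 0.035, 0.005, 0.14, 0, 0, -90, 0.04, 0.035, 0.005, 0.14, 0, 0, -90, 0.04]}}

```text
time: 22.12
tool_pos: [0.5579, -0.0037, 0.1242]
ee_rot: [-3.138, 0.0, 1.412]
wrist_force: [-0.2, -0.2, -0.5]
width: 0.0399
finger_force: 0.0
```

```bash
sed -i 's/^C=.*/C=np.array([0.6025,-0.0105]); A=-9.1/; s/0.0447\*s/0.045*s/' plan.py; python3 goal.py 1 -1
```

```text
cur [ 5.5790e-01 -3.7000e-03  1.2420e-01  8.0904e+01] w 0.039856064427497784 goal [ 5.581e-01 -3.400e-03  2.850e-02  8.090e+01] rel [0.0003 0.0001 0.0957 0.004 ]
```

Emit:
{"api": "servo_tool", "payload": {"commands": [0, 0, 0.05, 0, 0, 0, 0.04, 0, 0, 0.09, 0, 0, 0, 0.04, 0, 0, 0.097, 0, 0, 0, 0.04, 0, 0, 0.097, 0, 0, 0, 0.01, 0, 0, 0.097, 0, 0, 0, 0.01, 0, 0, 0.097, 0, 0, 0, 0.01, 0, 0, 0.097, 0, 0, 0, 0.01, 0, 0, 0.097, 0, 0, 0, 0.04, 0, 0, 0.097, 0, 0, 0, 0.04, 0, 0, 0.097, 0, 0, 0, 0.04]}}

```text
time: 23.38
tool_pos: [0.5581, -0.004, 0.0289]
ee_rot: [-3.14, 0.0, 1.414]
wrist_force: [-0.5, -0.4, 0.1]
width: 0.0398
finger_force: 0.0
```

```bash
python3 -c "
from plan import *
print(rel([.558,-.0035,.03,81],[.40,.35,.27,-5]))"
```

```text
[ 0.3244 -0.2114 -0.24   86.    ]
```

Emit:
{"api": "servo_tool", "payload": {"commands": [0, 0, -0.06, 0, 0, 0, 0.04, 0, 0, -0.12, 0, 0, 0, 0.04, 0, 0, -0.18, 0, 0, 0, 0.04, 0, 0, -0.24, 0, 0, 0, 0.04]}}

```text
time: 23.88
tool_pos: [0.5581, -0.004, 0.2711]
ee_rot: [-3.141, 0.0, 1.414]
wrist_force: [0.8, -0.4, -0.1]
width: 0.0402
finger_force: 0.0
```

Emit:
{"api": "servo_tool", "payload": {"commands": [0.04, -0.03, 0, 0, 0, 10, 0.04, 0.08, -0.05, 0, 0, 0, 20, 0.04, 0.12, -0.08, 0, 0, 0, 30, 0.04, 0.16, -0.11, 0, 0, 0, 40, 0.04, 0.2, -0.14, 0, 0, 0, 50, 0.04, 0.25, -0.17, 0, 0, 0, 60, 0.04, 0.3, -0.2, 0, 0, 0, 70, 0.04, 0.3244, -0.2114, 0, 0, 0, 80, 0.04, 0.3244, -0.2114, 0, 0, 0, 86, 0.04, 0.3244, -0.2114, 0, 0, 0, 86, 0.04]}}

```text
time: 25.12
tool_pos: [0.4001, 0.3498, 0.269]
ee_rot: [3.141, 0.001, -0.085]
wrist_force: [0.1, -0.5, 0.2]
width: 0.0404
finger_force: 0.0
```

```bash
python3 look.py 2 -1
```

```text
cur [ 0.4004  0.3494  0.2691 -4.8816]
[np.float64(0.4566), np.float64(0.3877), np.float64(-4.3), np.float64(0.0189), np.float64(0.1284), np.float64(289.0), np.float64(126.0)] to pick [ 0.0528 -0.0429  0.2531 -0.5816] P->Q [ 0.1716  0.431  -0.0305  4.8   ]
[np.float64(0.3636), np.float64(0.5566), np.float64(-89.0), np.float64(0.0233), np.float64(0.1355), np.float64(167.0), np.float64(213.0)] to pick [-5.43000e-02 -2.03300e-01  2.53100e-01  8.41184e+01] P->Q [ 6.155e-01 -2.211e-01 -3.050e-02 -7.990e+01]
```

Emit:
{"api": "servo_tool", "payload": {"commands": [0.04, -0.03, 0.03, 0, 0, -0.5, 0.04, 0.053, -0.043, 0.08, 0, 0, -0.5, 0.04, 0.053, -0.043, 0.14, 0, 0, -0.5, 0.04, 0.053, -0.043, 0.2, 0, 0, -0.5, 0.04, 0.053, -0.043, 0.2535, 0, 0, -0.5, 0.04, 0.053, -0.043, 0.2535, 0, 0, -0.5, 0.04, 0.053, -0.043, 0.2535, 0, 0, -0.5, 0.01, 0.053, -0.043, 0.2535, 0, 0, -0.5, 0.01, 0.053, -0.043, 0.2535, 0, 0, -0.5, 0.01, 0.053, -0.043, 0.2535, 0, 0, -0.5, 0.01]}}

```text
time: 26.42
tool_pos: [0.4571, 0.3876, 0.0161]
ee_rot: [3.142, -0.0, -0.078]
wrist_force: [1.2, -0.9, -0.4]
width: 0.0175
finger_force: 30.0
```

Emit:
{"api": "servo_tool", "payload": {"commands": [0, 0, -0.06, 0, 0, 0, 0.01, 0.0, 0.02, -0.11, 0, 0, 4.8, 0.01, 0.03, 0.07, -0.13, 0, 0, 4.8, 0.01, 0.05, 0.12, -0.13, 0, 0, 4.8, 0.01, 0.07, 0.17, -0.13, 0, 0, 4.8, 0.01, 0.09, 0.22, -0.13, 0, 0, 4.8, 0.01, 0.11, 0.27, -0.13, 0, 0, 4.8, 0.01, 0.13, 0.32, -0.13, 0, 0, 4.8, 0.01, 0.15, 0.37, -0.12, 0, 0, 4.8, 0.01, 0.1716, 0.42, -0.1, 0, 0, 4.8, 0.01]}}

```text
time: 27.68
tool_pos: [0.5964, -0.0462, 0.117]
ee_rot: [-3.141, -0.003, -0.162]
wrist_force: [0.5, 0.7, -0.6]
width: 0.0178
finger_force: 30.0
```

Emit:
{"api": "servo_tool", "payload": {"commands": [0.002, 0.01, 0.0, 0, 0, 0, 0.01, 0.001, 0.011, 0.0, 0, 0, 0, 0.01, 0.001, 0.011, 0.0, 0, 0, 0, 0.01]}}

```text
time: 28.05
tool_pos: [0.5945, -0.0541, 0.1169]
ee_rot: [-3.141, -0.001, -0.161]
wrist_force: [1.4, 0.6, 0.3]
width: 0.0183
finger_force: 30.0
```

```bash
python3 goal.py 2 -1
```

```text
cur [ 0.5945 -0.0541  0.1169 -9.2066] w 0.018345482689436355 goal [ 0.5954 -0.0549  0.0465 -9.1   ] rel [ 0.001   0.0007  0.0704 -0.1066]
```

Emit:
{"api": "servo_tool", "payload": {"commands": [0.001, 0.0005, 0.04, 0, 0, 0, 0.01, 0.001, 0.0005, 0.06, 0, 0, 0, 0.01, 0.001, 0.0005, 0.0695, 0, 0, 0, 0.01, 0.001, 0.0005, 0.0695, 0, 0, 0, 0.01, 0.001, 0.0005, 0.0695, 0, 0, 0, 0.04, 0.001, 0.0005, 0.0695, 0, 0, 0, 0.04, 0.001, 0.0005, 0.0695, 0, 0, 0, 0.04]}}

```text
time: 28.92
tool_pos: [0.5956, -0.0562, 0.0469]
ee_rot: [-3.142, -0.001, -0.162]
wrist_force: [0.2, 0.6, 1.0]
width: 0.0398
finger_force: 0.0
```

Emit:
{"api": "servo_tool", "payload": {"commands": [0, 0, -0.06, 0, 0, 0, 0.04, 0, 0, -0.12, 0, 0, 0, 0.04, -0.03, 0.03, -0.16, 0, 0, 0, 0.04, -0.06, 0.06, -0.19, 0, 0, -8, 0.04, -0.09, 0.1, -0.21, 0, 0, -8, 0.04, -0.12, 0.14, -0.21, 0, 0, -8, 0.04, -0.15, 0.18, -0.21, 0, 0, -8, 0.04, -0.18, 0.22, -0.21, 0, 0, -8, 0.04, -0.209, 0.251, -0.21, 0, 0, -8, 0.04, -0.209, 0.251, -0.21, 0, 0, -8, 0.04]}}

```text
time: 30.18
tool_pos: [0.3468, -0.2715, 0.2568]
ee_rot: [3.141, -0.0, -0.028]
wrist_force: [0.9, 0.4, -0.2]
width: 0.0399
finger_force: 0.0
```

```bash
sleep 0; python3 look.py 3 1 r1
```

```text
cur [ 0.3479 -0.2707  0.2568 -1.4647]
[np.float64(0.3822), np.float64(-0.2318), np.float64(4.5), np.float64(0.0189), np.float64(0.1293), np.float64(290.0), np.float64(143.0)] to pick [ 0.0333 -0.0397  0.2408 -5.9647] P->Q [ 2.807e-01 -1.928e-01 -4.850e-02 -7.640e+01]
```

View pics/r1.png

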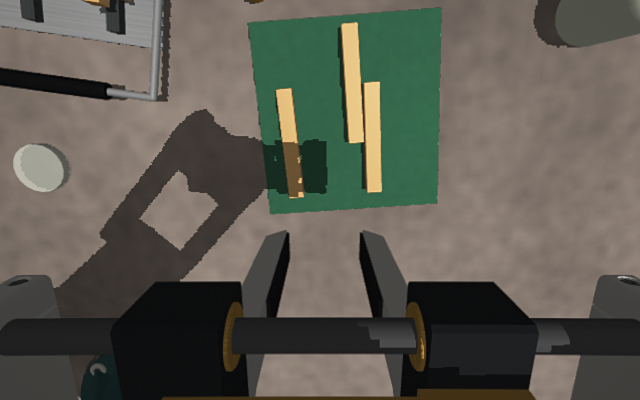

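r1 shows right-mat sticks at (290,143), (352,83) and (373,137). The last one has been knocked against its neighbour. I take the free one first.

Emit:
{"api": "servo_tool", "payload": {"commands": [0.033, -0.04, 0.03, 0, 0, -6, 0.04, 0.033, -0.04, 0.08, 0, 0, -6, 0.04, 0.033, -0.04, 0.14, 0, 0, -6, 0.04, 0.033, -0.04, 0.2, 0, 0, -6, 0.04, 0.033, -0.04, 0.2405, 0, 0, -6, 0.04, 0.033, -0.04, 0.2405, 0, 0, -6, 0.04, 0.033, -0.04, 0.2405, 0, 0, -6, 0.01, 0.033, -0.04, 0.2405, 0, 0, -6, 0.01, 0.033, -0.04, 0.2405, 0, 0, -6, 0.01, 0.033, -0.04, 0.2405, 0, 0, -6, 0.01]}}

```text
time: 31.48
tool_pos: [0.3825, -0.2308, 0.0161]
ee_rot: [3.142, -0.0, 0.082]
wrist_force: [-0.9, -0.3, 0.3]
width: 0.0175
finger_force: 30.0
```

Emit:
{"api": "servo_tool", "payload": {"commands": [0, 0, -0.06, 0, 0, 0, 0.01, 0.02, -0.01, -0.11, 0, 0, -8, 0.01, 0.06, -0.03, -0.14, 0, 0, -17, 0.01, 0.1, -0.06, -0.14, 0, 0, -27, 0.01, 0.14, -0.09, -0.14, 0, 0, -37, 0.01, 0.18, -0.12, -0.14, 0, 0, -47, 0.01, 0.22, -0.15, -0.14, 0, 0, -57, 0.01, 0.26, -0.18, -0.14, 0, 0, -67, 0.01, 0.281, -0.193, -0.13, 0, 0, -76, 0.01, 0.281, -0.193, -0.12, 0, 0, -76.4, 0.01]}}

```text
time: 32.72
tool_pos: [0.6472, -0.0143, 0.1348]
ee_rot: [-3.141, 0.0, 1.416]
wrist_force: [-0.8, -0.4, -0.3]
width: 0.0178
finger_force: 30.0
```

Emit:
{"api": "servo_tool", "payload": {"commands": [0, 0, 0.0, 0, 0, 0, 0.01, 0, 0, 0.0, 0, 0, 0, 0.01]}}

```text
time: 32.98
tool_pos: [0.646, -0.0165, 0.1364]
ee_rot: [3.141, 0.0, 1.413]
wrist_force: [-0.1, -0.0, 0.0]
width: 0.0176
finger_force: 30.0
```

```bash
python3 goal.py 3 1
```

```text
cur [ 6.46000e-01 -1.65000e-02  1.36400e-01  8.09564e+01] w 0.017604321673482023 goal [ 6.469e-01 -1.760e-02  6.450e-02  8.090e+01] rel [-0.0009  0.0011  0.0719  0.0564]
```

Emit:
{"api": "servo_tool", "payload": {"commands": [-0.001, 0.001, 0.04, 0, 0, 0, 0.01, -0.001, 0.001, 0.06, 0, 0, 0, 0.01, -0.001, 0.001, 0.0715, 0, 0, 0, 0.01, -0.001, 0.001, 0.0715, 0, 0, 0, 0.01, -0.001, 0.001, 0.0715, 0, 0, 0, 0.04, -0.001, 0.001, 0.0715, 0, 0, 0, 0.04, -0.001, 0.001, 0.0715, 0, 0, 0, 0.04]}}

```text
time: 33.85
tool_pos: [0.6477, -0.0166, 0.0648]
ee_rot: [3.141, -0.0, 1.416]
wrist_force: [0.3, 0.4, 0.5]
width: 0.0396
finger_force: 0.0
```

Emit:
{"api": "servo_tool", "payload": {"commands": [0, 0, -0.06, 0, 0, 0, 0.04, 0, 0, -0.12, 0, 0, 0, 0.04, -0.04, -0.03, -0.15, 0, 0, 9, 0.04, -0.08, -0.06, -0.17, 0, 0, 19, 0.04, -0.12, -0.09, -0.19, 0, 0, 29, 0.04, -0.16, -0.12, -0.192, 0, 0, 39, 0.04, -0.2, -0.15, -0.192, 0, 0, 49, 0.04, -0.24, -0.18, -0.192, 0, 0, 59, 0.04, -0.28, -0.21, -0.192, 0, 0, 69, 0.04, -0.322, -0.229, -0.192, 0, 0, 78, 0.04]}}

```text
time: 35.1
tool_pos: [0.3701, -0.3001, 0.2571]
ee_rot: [3.141, -0.001, 0.049]
wrist_force: [0.6, -0.1, 0.7]
width: 0.0405
finger_force: 0.0
```

Emit:
{"api": "servo_tool", "payload": {"commands": [0, 0, 0, 0, 0, 0, 0.04, 0, 0, 0, 0, 0, 0, 0.04]}}

```text
time: 35.35
tool_pos: [0.3716, -0.299, 0.2566]
ee_rot: [-3.141, -0.001, 0.055]
wrist_force: [-0.6, 0.3, -0.5]
width: 0.0399
finger_force: 0.0
```

```bash
python3 look.py 3 -1 r2
python3 - <<'E'
import cv2,numpy as np
im=cv2.imread('pics/r2.png'); cv2.imwrite('pics/r2c.png',cv2.resize(im[0:230,220:480],None,fx=2.6,fy=2.6,interpolation=cv2.INTER_CUBIC))
E
```

```text
cur [ 0.372  -0.2986  0.2566  3.2091]
```

View pics/r2c.png

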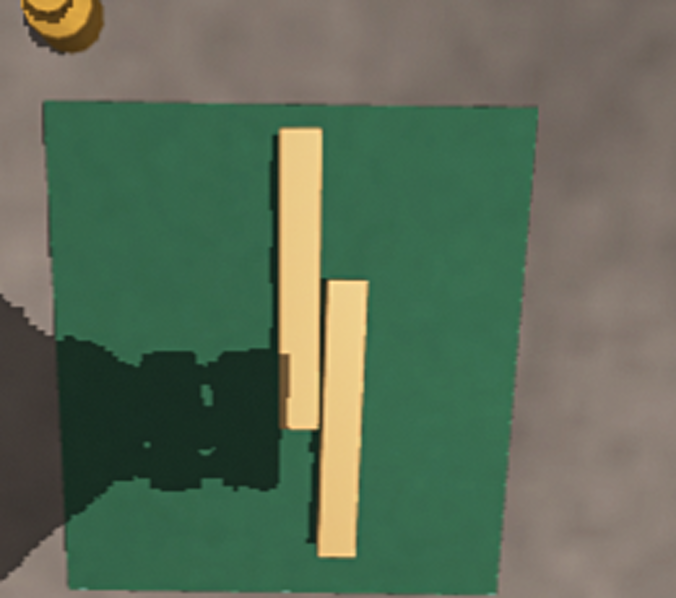

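The crop shows stick B from (300,128) to (303,429) and stick C from (348,281) to (337,557), a few mm apart where they overlap.

Run:
```python
from look import *
s=snap('wrist'); cur=[.372,-.2986,.2566,3.2]
for n,c in [('B',[(279,128),(322,128),(319,429),(285,429)]),('C',[(328,281),(368,281),(356,557),(318,557)])]:
    w=toplane(s,np.array(c)/2.6+[220,0],.021)[:,:2]; m=w.mean(0); e=(w[0]+w[1]-w[2]-w[3])/2; L=np.linalg.norm(e); yaw=np.degrees(np.arctan2(e[1],e[0])); u=e/L
    print(n,m.round(4),L.round(4),yaw.round(1), np.linalg.norm(w[0]-w[1]).round(4)); P=[*m,.0165,yaw]
    print(' centre',rel(cur,P),'+42mm',rel(cur,[*(m+.042*u),.0165,yaw]),'-42mm',rel(cur,[*(m-.042*u),.0165,yaw]))
```

```text
B [ 0.4478 -0.3074] 0.1293 4.1 0.0183
 centre [ 0.0752  0.013   0.2401 -0.8739] +42mm [ 0.1171  0.0123  0.2401 -0.8739] -42mm [ 0.0332  0.0136  0.2401 -0.8739]
C [ 0.3863 -0.3305] 0.129 2.2 0.0178
 centre [0.0125 0.0327 0.2401 0.9963] +42mm [0.0545 0.0334 0.2401 0.9963] -42mm [-0.0295  0.0319  0.2401  0.9963]
```

Emit:
{"api": "servo_tool", "payload": {"commands": [0.05, 0.012, 0.03, 0, 0, -0.9, 0.04, 0.1, 0.012, 0.06, 0, 0, -0.9, 0.04, 0.117, 0.0125, 0.12, 0, 0, -0.9, 0.036, 0.117, 0.0125, 0.18, 0, 0, -0.9, 0.036, 0.117, 0.0125, 0.2405, 0, 0, -0.9, 0.036, 0.117, 0.0125, 0.2405, 0, 0, -0.9, 0.036, 0.117, 0.0125, 0.2405, 0, 0, -0.9, 0.01, 0.117, 0.0125, 0.2405, 0, 0, -0.9, 0.01, 0.117, 0.0125, 0.2405, 0, 0, -0.9, 0.01, 0.117, 0.0125, 0.2405, 0, 0, -0.9, 0.01]}}

```text
time: 36.7
tool_pos: [0.489, -0.3054, 0.0161]
ee_rot: [-3.142, -0.0, 0.07]
wrist_force: [-0.9, 0.2, -0.1]
width: 0.0173
finger_force: 30.0
```

Emit:
{"api": "servo_tool", "payload": {"commands": [0, 0, -0.005, 0, 0, 0, 0.01, 0, -0.035, -0.005, 0, 0, 0, 0.01, 0, -0.035, 0, 0, 0, 0, 0.01, 0, -0.035, 0, 0, 0, 0, 0.04, 0, -0.035, 0, 0, 0, 0, 0.04, -0.042, -0.035, 0, 0, 0, 0, 0.04, -0.042, -0.035, 0, 0, 0, 0, 0.04, -0.042, -0.035, 0, 0, 0, 0, 0.01, -0.042, -0.035, 0, 0, 0, 0, 0.01, -0.042, -0.035, 0, 0, 0, 0, 0.01]}}

```text
time: 37.95
tool_pos: [0.4454, -0.2737, 0.0163]
ee_rot: [3.141, -0.001, 0.07]
wrist_force: [-0.6, -0.7, -0.5]
width: 0.0175
finger_force: 30.0
```

```bash
python3 goal.py 3 -1
```

```text
cur [ 0.4454 -0.2737  0.0163  4.0286] w 0.017546654752862205 goal [ 5.581e-01 -3.400e-03  6.450e-02  8.090e+01] rel [ 1.31300e-01 -2.61800e-01 -4.82000e-02 -7.68714e+01]
```

Emit:
{"api": "servo_tool", "payload": {"commands": [0, 0, -0.06, 0, 0, 0, 0.01, 0.01, -0.02, -0.11, 0, 0, -8, 0.01, 0.03, -0.06, -0.14, 0, 0, -17, 0.01, 0.05, -0.1, -0.14, 0, 0, -27, 0.01, 0.07, -0.14, -0.14, 0, 0, -37, 0.01, 0.09, -0.18, -0.14, 0, 0, -47, 0.01, 0.11, -0.22, -0.14, 0, 0, -57, 0.01, 0.13, -0.25, -0.14, 0, 0, -67, 0.01, 0.1315, -0.262, -0.13, 0, 0, -76, 0.01, 0.1315, -0.262, -0.12, 0, 0, -76.9, 0.01]}}

```text
time: 39.2
tool_pos: [0.5578, -0.0018, 0.1355]
ee_rot: [-3.142, 0.0, 1.413]
wrist_force: [0.5, 0.0, 0.1]
width: 0.018
finger_force: 30.0
```

Emit:
{"api": "servo_tool", "payload": {"commands": [0, 0, 0.0, 0, 0, 0, 0.01, 0, 0, 0.0, 0, 0, 0, 0.01]}}

```text
time: 39.45
tool_pos: [0.5575, -0.0037, 0.1362]
ee_rot: [3.141, 0.0, 1.41]
wrist_force: [-0.4, -0.7, -0.4]
width: 0.0176
finger_force: 30.0
```

```bash
python3 goal.py 3 -1
```

```text
cur [ 5.57500e-01 -3.70000e-03  1.36200e-01  8.07677e+01] w 0.017643679610452226 goal [ 5.581e-01 -3.400e-03  6.450e-02  8.090e+01] rel [ 0.0004  0.0005  0.0717 -0.1323]
```

Emit:
{"api": "servo_tool", "payload": {"commands": [0, 0.0005, 0.04, 0, 0, 0, 0.01, 0, 0.0005, 0.06, 0, 0, 0, 0.01, 0, 0.0005, 0.0715, 0, 0, 0, 0.01, 0, 0.0005, 0.0715, 0, 0, 0, 0.01, 0, 0.0005, 0.0715, 0, 0, 0, 0.04, 0, 0.0005, 0.0715, 0, 0, 0, 0.04, 0, 0.0005, 0.0715, 0, 0, 0, 0.04]}}

```text
time: 40.33
tool_pos: [0.5582, -0.0031, 0.0649]
ee_rot: [3.141, -0.0, 1.412]
wrist_force: [0.2, -0.7, -0.2]
width: 0.0398
finger_force: 0.0
```

Emit:
{"api": "servo_tool", "payload": {"commands": [0, 0, -0.06, 0, 0, 0, 0.04, 0, 0, -0.12, 0, 0, 0, 0.04, -0.04, -0.02, -0.15, 0, 0, 9, 0.04, -0.08, -0.04, -0.17, 0, 0, 19, 0.04, -0.12, -0.06, -0.19, 0, 0, 29, 0.04, -0.17, -0.08, -0.192, 0, 0, 39, 0.04, -0.22, -0.1, -0.192, 0, 0, 49, 0.04, -0.27, -0.12, -0.192, 0, 0, 59, 0.04, -0.31, -0.14, -0.192, 0, 0, 69, 0.04, -0.3456, -0.156, -0.192, 0, 0, 79, 0.04]}}

```text
time: 41.58
tool_pos: [0.3481, -0.3209, 0.2567]
ee_rot: [3.141, -0.001, 0.026]
wrist_force: [-0.3, -0.2, -0.2]
width: 0.0396
finger_force: 0.0
```

Emit:
{"api": "servo_tool", "payload": {"commands": [0, 0, 0, 0, 0, 0, 0.04, 0, 0, 0, 0, 0, 0, 0.04]}}

```text
time: 41.82
tool_pos: [0.3495, -0.3191, 0.2566]
ee_rot: [-3.141, -0.001, 0.035]
wrist_force: [-0.9, 0.0, -0.1]
width: 0.04
finger_force: 0.0
```

```bash
python3 look.py 4 1
```

```text
cur [ 0.3498 -0.3189  0.2566  2.0229]
[np.float64(0.3871), np.float64(-0.3307), np.float64(2.9), np.float64(0.0171), np.float64(0.1282), np.float64(336.0), np.float64(140.0)] to pick [ 0.0369  0.0131  0.2406 -0.8771] P->Q [ 0.2407 -0.3529 -0.0665 12.    ]
```

Emit:
{"api": "servo_tool", "payload": {"commands": [0.037, 0.013, 0.03, 0, 0, -0.9, 0.04, 0.037, 0.013, 0.08, 0, 0, -0.9, 0.04, 0.037, 0.013, 0.14, 0, 0, -0.9, 0.04, 0.037, 0.013, 0.2, 0, 0, -0.9, 0.04, 0.037, 0.013, 0.2405, 0, 0, -0.9, 0.04, 0.037, 0.013, 0.2405, 0, 0, -0.9, 0.04, 0.037, 0.013, 0.2405, 0, 0, -0.9, 0.01, 0.037, 0.013, 0.2405, 0, 0, -0.9, 0.01, 0.037, 0.013, 0.2405, 0, 0, -0.9, 0.01, 0.037, 0.013, 0.2405, 0, 0, -0.9, 0.01]}}

```text
time: 43.12
tool_pos: [0.3869, -0.3313, 0.0162]
ee_rot: [3.141, -0.0, 0.049]
wrist_force: [1.2, 0.9, -0.1]
width: 0.0176
finger_force: 30.0
```

Emit:
{"api": "servo_tool", "payload": {"commands": [0, 0, -0.06, 0, 0, 0, 0.01, 0, -0.01, -0.12, 0, 0, 6, 0.01, 0.04, -0.06, -0.14, 0, 0, 12, 0.01, 0.07, -0.11, -0.14, 0, 0, 12, 0.01, 0.1, -0.16, -0.14, 0, 0, 12, 0.01, 0.13, -0.21, -0.14, 0, 0, 12, 0.01, 0.16, -0.26, -0.14, 0, 0, 12, 0.01, 0.2, -0.3, -0.14, 0, 0, 12, 0.01, 0.23, -0.34, -0.14, 0, 0, 12, 0.01, 0.2407, -0.3529, -0.14, 0, 0, 12, 0.01]}}

```text
time: 44.38
tool_pos: [0.6106, 0.0352, 0.1553]
ee_rot: [-3.142, 0.001, -0.158]
wrist_force: [-0.2, -0.9, 0.1]
width: 0.0178
finger_force: 30.0
```

Emit:
{"api": "servo_tool", "payload": {"commands": [0, 0, 0.0, 0, 0, 0, 0.01, 0, 0, 0.0, 0, 0, 0, 0.01]}}

```text
time: 44.62
tool_pos: [0.6092, 0.0314, 0.156]
ee_rot: [3.141, 0.0, -0.162]
wrist_force: [0.5, -0.0, 0.6]
width: 0.0177
finger_force: 30.0
```

```bash
python3 goal.py 4 1
```

```text
cur [ 0.6092  0.0314  0.156  -9.2893] w 0.01771828886377567 goal [ 0.6096  0.0339  0.0825 -9.1   ] rel [-0.     -0.0026  0.0735 -0.1893]
```

Emit:
{"api": "servo_tool", "payload": {"commands": [0, -0.002, 0.04, 0, 0, 0, 0.01, 0, -0.002, 0.06, 0, 0, 0, 0.01, 0, -0.002, 0.0735, 0, 0, 0, 0.01, 0, -0.002, 0.0735, 0, 0, 0, 0.01, 0, -0.002, 0.0735, 0, 0, 0, 0.04, 0, -0.002, 0.0735, 0, 0, 0, 0.04, 0, -0.002, 0.0735, 0, 0, 0, 0.04]}}

```text
time: 45.5
tool_pos: [0.6103, 0.0348, 0.0828]
ee_rot: [-3.142, -0.001, -0.161]
wrist_force: [-0.2, 0.7, -0.5]
width: 0.0395
finger_force: 0.0
```

Emit:
{"api": "servo_tool", "payload": {"commands": [0, 0, -0.06, 0, 0, 0, 0.04, -0.02, 0.01, -0.11, 0, 0, 0, 0.04, -0.05, 0.02, -0.16, 0, 0, 0, 0.04, -0.08, 0.04, -0.2, 0, 0, 0, 0.04, -0.08, 0.04, -0.22, 0, 0, 0, 0.04, -0.08, 0.04, -0.22, 0, 0, 0, 0.04, -0.08, 0.04, -0.22, 0, 0, 0, 0.04]}}

```text
time: 46.38
tool_pos: [0.5246, 0.0083, 0.301]
ee_rot: [3.141, 0.002, -0.16]
wrist_force: [-0.0, 0.2, -0.4]
width: 0.0401
finger_force: 0.0
```

Run:
```python
from h import *
import pickle
s=snap('wrist'); pickle.dump(s,open('w6.pkl','wb')); o=robot.get_obs(); print(o['tool_pos'],o['ee_rot'])
im=cv2.resize(s['img'][0:300,120:520],None,fx=2,fy=2,interpolation=cv2.INTER_CUBIC); cv2.imwrite('pics/w6c.png',im)
```

```text
[0.52450205 0.00834992 0.30044206] [ 3.14138059  0.00340302 -0.16024353]
```

View pics/w6c.png

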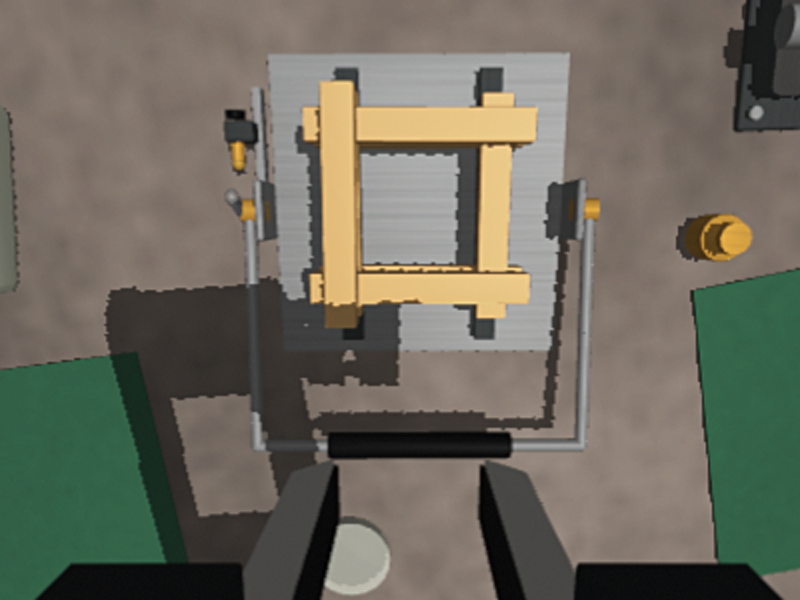

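The crib stands complete, with 4 layers and the single top stick at col 340. The grip is at crop (420,445).

Run:
```python
from h import *
import pickle
s=pickle.load(open('w6.pkl','rb')); off=np.array([120,0])
r=fit_carrier(s,{'pTR':(268,54),'pBR':(570,53),'pTL':(285,350),'pBL':(549,351)},(120,0)); print(r.x,np.degrees(r.x[2]),r.fun.round(1))
for n,c,z in [('s7',[(319,80),(355,81),(358,328),(325,328)],.087),('s5',[(537,107),(536,143),(303,107),(305,142)],.069),('s6',[(529,274),(527.5,305),(310,273),(311,304)],.069),('s4',[(482,93),(514,93),(506,318),(477,318)],.051)]:
    w=toplane(s,np.array(c)/2+off,z); print(n,in_carrier(r.x,w).round(4).tolist(),in_carrier(r.x,w.mean(0)).round(4), w.mean(0).round(4))
for pt in [(330,445),(511,445),(420,445)]: print('grip',toplane(s,np.array(pt)/2+off,.032)[0].round(4), in_carrier(r.x,toplane(s,np.array(pt)/2+off,.032)[0]).round(4))
o=robot.get_obs(); print(o['tool_pos'])
```

```text
[ 0.60242115 -0.01037121 -0.16109722] -9.230190764232384 [-0.1 -0.4 -0.1  0.3 -1.2  0.3  1.5  0. ]
s7 [[0.0645, 0.0531], [0.0641, 0.0344], [-0.0654, 0.0352], [-0.0654, 0.0541]] [-0.0005  0.0442] [0.609  0.0333 0.087 ]
s5 [[0.0543, -0.0643], [0.0358, -0.0647], [0.0542, 0.0646], [0.0362, 0.0642]] [ 0.0451 -0.0001] [ 0.6469 -0.0177  0.069 ]
s6 [[-0.0362, -0.0644], [-0.0544, -0.0644], [-0.0358, 0.0641], [-0.0539, 0.0642]] [-0.0451 -0.0001] [ 0.5579 -0.0033  0.069 ]
s4 [[0.0644, -0.0356], [0.0644, -0.054], [-0.0647, -0.0546], [-0.0648, -0.0365]] [-0.0002 -0.0452] [ 0.595  -0.0549  0.051 ]
grip [0.4589 0.0738 0.032 ] [-0.1551  0.06  ]
grip [ 0.4391 -0.049   0.032 ] [-0.155  -0.0643]
grip [0.4491 0.0127 0.032 ] [-0.1551 -0.0018]
[0.52450205 0.00834992 0.30044206]
```

Every measured stick is within 1 mm of its slot. Now the handle: I turn and descend on the grip.

Emit:
{"api": "servo_tool", "payload": {"commands": [-0.03, 0.006, 0.0, 0, 0, -10, 0.05, -0.07, 0.006, 0.0, 0, 0, -20, 0.05, -0.07, 0.006, 0.04, 0, 0, -30, 0.05, -0.07, 0.006, 0.08, 0, 0, -40, 0.05, -0.07, 0.006, 0.12, 0, 0, -50, 0.05, -0.07, 0.006, 0.16, 0, 0, -60, 0.05, -0.07, 0.006, 0.19, 0, 0, -70, 0.05, -0.07, 0.006, 0.19, 0, 0, -80, 0.05, -0.07, 0.006, 0.19, 0, 0, -90, 0.05, -0.07, 0.006, 0.19, 0, 0, -90, 0.05]}}

```text
time: 47.68
tool_pos: [0.4539, 0.0136, 0.1107]
ee_rot: [-3.138, 0.0, 1.409]
wrist_force: [-0.1, 0.2, -0.2]
width: 0.0496
finger_force: 0.0
```

Run:
```python
from look import *
o=robot.get_obs(); T=T_tool(o); cur=[*o['tool_pos'],np.degrees(np.arctan2(T[1,0],T[0,0]))]
a=np.radians(A); ex=np.array([np.cos(a),np.sin(a)])
print(np.round(cur,4)); print('grip',rel(cur,[*(C-.15*ex),.028,80.9]))
th=np.linspace(0,1.66,20)[1:]
for t in th: print(round(t,2),np.round([.15*(1-np.cos(t)),-.15*np.sin(t)],3))
```

```text
[4.53900e-01 1.36000e-02 1.10700e-01 8.07019e+01]
grip [-0.0003  0.0006  0.0827 -0.1981]
0.09 [ 0.001 -0.013]
0.17 [ 0.002 -0.026]
0.26 [ 0.005 -0.039]
0.35 [ 0.009 -0.051]
0.44 [ 0.014 -0.063]
0.52 [ 0.02  -0.075]
0.61 [ 0.027 -0.086]
0.7 [ 0.035 -0.097]
0.79 [ 0.044 -0.106]
0.87 [ 0.054 -0.115]
0.96 [ 0.064 -0.123]
1.05 [ 0.075 -0.13 ]
1.14 [ 0.087 -0.136]
1.22 [ 0.099 -0.141]
1.31 [ 0.111 -0.145]
1.4 [ 0.124 -0.148]
1.49 [ 0.137 -0.149]
1.57 [ 0.15 -0.15]
1.66 [ 0.163 -0.149]
```

Emit:
{"api": "servo_tool", "payload": {"commands": [0, 0.0005, 0.05, 0, 0, 0, 0.05, 0, 0.0005, 0.075, 0, 0, 0, 0.05, 0, 0.0005, 0.084, 0, 0, 0, 0.05, 0, 0.0005, 0.084, 0, 0, 0, 0.05, 0, 0.0005, 0.084, 0, 0, 0, 0.01, 0, 0.0005, 0.084, 0, 0, 0, 0.01, 0, 0.0005, 0.084, 0, 0, 0, 0.01, 0, 0.0005, 0.084, 0, 0, 0, 0.01, 0, 0.0005, 0.084, 0, 0, 0, 0.01, 0, 0.0005, 0.084, 0, 0, 0, 0.01]}}

```text
time: 48.92
tool_pos: [0.456, 0.0133, 0.0289]
ee_rot: [3.14, -0.0, 1.41]
wrist_force: [3.4, -0.2, -0.3]
width: 0.0167
finger_force: 30.0
```

Emit:
{"api": "servo_tool", "payload": {"commands": [0, 0.001, -0.013, 0, 0, 0, 0.01, 0, 0.002, -0.026, 0, 0, 0, 0.01, 0, 0.005, -0.039, 0, 0, 0, 0.01, 0, 0.009, -0.051, 0, 0, 0, 0.01, 0, 0.014, -0.063, 0, 0, 0, 0.01, 0, 0.02, -0.075, 0, 0, 0, 0.01, 0, 0.027, -0.086, 0, 0, 0, 0.01, 0, 0.035, -0.097, 0, 0, 0, 0.01, 0, 0.044, -0.106, 0, 0, 0, 0.01]}}

```text
time: 50.05
tool_pos: [0.5048, 0.0044, 0.1266]
ee_rot: [3.132, 0.001, 1.409]
wrist_force: [31.3, -6.5, -42.7]
width: 0.0171
finger_force: 30.0
```

The tool is being pulled radially inward: the sleeve was about 13 mm higher than the text's level position, which matches the parallax I saw earlier. I re-plan the arc on the true circle.

Emit:
{"api": "servo_tool", "payload": {"commands": [0, 0.003, 0.0035, 0, 0, 0, 0.01, 0, 0.006, 0.007, 0, 0, 0, 0.01, 0, 0.006, 0.007, 0, 0, 0, 0.01, 0, 0.006, 0.007, 0, 0, 0, 0.01]}}

```text
time: 50.55
tool_pos: [0.5048, 0.0044, 0.1263]
ee_rot: [3.141, 0.002, 1.41]
wrist_force: [5.9, -3.0, -8.9]
width: 0.0174
finger_force: 30.0
```

Emit:
{"api": "servo_tool", "payload": {"commands": [0, 0.007, -0.003, 0, 0, 0, 0.01, 0, 0.013, -0.009, 0, 0, 0, 0.01, 0, 0.019, -0.014, 0, 0, 0, 0.01, 0, 0.026, -0.018, 0, 0, 0, 0.01, 0, 0.033, -0.022, 0, 0, 0, 0.01, 0, 0.039, -0.025, 0, 0, 0, 0.01, 0, 0.046, -0.028, 0, 0, 0, 0.01, 0, 0.053, -0.03, 0, 0, 0, 0.01]}}

```text
time: 51.55
tool_pos: [0.5542, -0.0033, 0.1583]
ee_rot: [-3.134, 0.001, 1.41]
wrist_force: [-8.9, -4.0, 4.6]
width: 0.0173
finger_force: 30.0
```

Emit:
{"api": "servo_tool", "payload": {"commands": [0, 0.007, -0.0017, 0, 0, 0, 0.01, 0, 0.014, -0.003, 0, 0, 0, 0.01, 0, 0.022, -0.005, 0, 0, 0, 0.01, 0, 0.029, -0.006, 0, 0, 0, 0.01, 0, 0.037, -0.007, 0, 0, 0, 0.01, 0, 0.044, -0.0075, 0, 0, 0, 0.01, 0, 0.0545, -0.0075, 0, 0, 0, 0.01, 0, 0.06, -0.007, 0, 0, 0, 0.01, 0, 0.063, -0.007, 0, 0, 0, 0.01, 0, 0.063, -0.007, 0, 0, 0, 0.01]}}

```text
time: 52.8
tool_pos: [0.6104, -0.0118, 0.1667]
ee_rot: [-3.121, 0.001, 1.411]
wrist_force: [-28.6, -1.0, 16.4]
width: 0.0171
finger_force: 30.0
```

Emit:
{"api": "servo_tool", "payload": {"commands": [0, -0.004, 0, 0, 0, 0, 0.01, 0, -0.006, 0.001, 0, 0, 0, 0.01, 0, -0.006, 0.001, 0, 0, 0, 0.05, 0, -0.006, 0.001, 0, 0, 0, 0.05, 0, -0.006, 0.001, 0, 0, 0, 0.05, 0, -0.006, 0.001, 0, 0, 0, 0.05, 0, -0.006, -0.05, 0, 0, 0, 0.05, -0.04, -0.006, -0.1, 0, 0, 0, 0.05, -0.1, -0.006, -0.12, 0, 0, 0, 0.05, -0.1, -0.006, -0.12, 0, 0, 0, 0.05]}}

```text
time: 54.05
tool_pos: [0.5977, -0.1146, 0.2872]
ee_rot: [3.136, 0.001, 1.405]
wrist_force: [-0.5, 0.8, -0.6]
width: 0.0498
finger_force: 0.0
```

Run:
```python
from h import *
import pickle
ps=[]; G={}
for n in ['scene','side','wrist']:
    s=snap(n); G[n]=s
    for k in ['handle_grip','lever_tip','counter']:
        for d in spotter.trace(k,s)[:2]: print(n,k,round(d['conf'],2),np.round(d['box'],1))
pickle.dump(G,open('g.pkl','wb')); print(robot.get_obs()['tool_pos'])
a=cv2.resize(G['scene']['img'][100:280,190:370],(400,400),interpolation=cv2.INTER_CUBIC)
b=cv2.resize(G['side']['img'][110:240,230:360],(400,400),interpolation=cv2.INTER_CUBIC)
cv2.imwrite('pics/two.png',np.hstack([a,b]))
```

```text
scene handle_grip 0.61 [273.  166.3  23.   76.4]
scene counter 0.7 [272.  168.8  26.8  71.1]
scene counter 0.6 [228.7 162.9  28.5  39.3]
side handle_grip 0.57 [256.3 146.1  33.4  77.3]
side lever_tip 0.43 [287.6 126.9  17.9  11.6]
side counter 0.59 [268.7 128.4  37.5  28.6]
wrist handle_grip 0.56 [306.6   0.7  24.2 218.1]
wrist lever_tip 0.7 [295.4 226.5  20.6  27.3]
wrist lever_tip 0.57 [334.8 310.7  49.    4.4]
wrist counter 0.84 [335.4 239.   87.8  79.5]
[ 0.59724189 -0.11043745  0.28432485]
```

View pics/two.png

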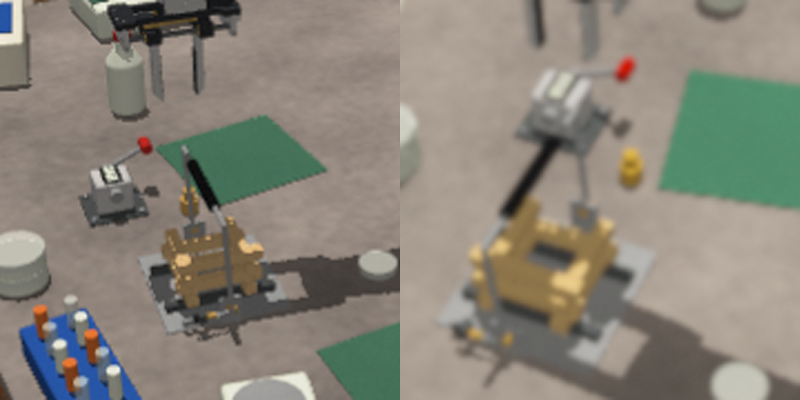

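The scene and side crops show the crib intact with the bail upright over it. The red roller is at crop (146,145) in the left panel and (626,68) in the right. I triangulate the grip and roller.

Run:
```python
from h import *
import pickle
G=pickle.load(open('g.pkl','rb'))
from plan import C,A
g=tri([(G['scene'],(280.9,182.4)),(G['side'],(272.6,167.9))]); c=[*C,np.radians(A)]; print('grip',g.round(4),in_carrier(c,g).round(4))
ob=[]
win={'scene':(225,145,285,195),'side':(280,118,315,145),'wrist':(285,215,330,270)}
for n in win:
    s=G[n]; x0,y0,x1,y1=win[n]; b,gg,r=[s['img'][y0:y1,x0:x1,i].astype(int) for i in range(3)]
    m=((r>90)&(r-gg>60)&(r-b>60)).astype(np.uint8); k,l,st,ce=cv2.connectedComponentsWithStats(m)
    if k<2: print(n,'none'); continue
    i=1+st[1:,4].argmax(); uv=ce[i]+[x0,y0]; print(n,uv.round(1),st[i]); ob.append((s,uv))
for sub in ([0,1],[0,2],[1,2],[0,1,2]):
    try: print(sub,tri([ob[i] for i in sub]).round(4))
    except IndexError: pass
```

```text
grip [ 0.6092 -0.0089  0.1838] [0.0063 0.0026]
scene [254.7 164.4] [27 16  6  8 34]
side [302.9 131.7] [20 10  7  8 38]
wrist none
[0, 1] [ 0.5875 -0.2986  0.0874]
```

Run:
```python
from h import *
import pickle
G=pickle.load(open('g.pkl','rb'))
w=(G['wrist'],(305.7,240)); a=(G['scene'],(254.7,164.4)); b=(G['side'],(302.9,131.7))
for o in ([a,w],[b,w],[a,b,w]): print(tri(o).round(4))
print(toplane(G['wrist'],(305.7,240),.082).round(4))
s=G['wrist']; print(s['img'][228:254:4,300:312:3].tolist())
o=robot.get_obs(); print(o['tool_pos'],o['ee_rot'],o['joint_positions'])
```

```text
[ 0.6046 -0.1552  0.1709]
[ 0.5624 -0.1366  0.2238]
[ 0.5858 -0.1852  0.1583]
[[ 0.564  -0.1778  0.082 ]]
[[[22, 56, 76], [22, 54, 75], [23, 54, 75], [21, 54, 74]], [[60, 148, 200], [50, 127, 174], [36, 89, 122], [53, 133, 182]], [[28, 68, 93], [30, 74, 101], [29, 70, 98], [27, 65, 89]], [[65, 162, 216], [73, 178, 231], [69, 169, 224], [25, 64, 90]], [[66, 163, 215], [68, 168, 220], [66, 162, 215], [70, 172, 226]], [[64, 160, 211], [67, 163, 216], [63, 158, 209], [65, 166, 220]], [[100, 117, 135], [86, 131, 165], [94, 122, 149], [106, 113, 124]]]
[ 0.59724189 -0.11043745  0.28432485] [-3.14139361e+00 -4.34723408e-05  1.41100571e+00] [-2.76182940e-01  2.15473657e-01  1.09223825e+00  2.07794835e-05
  1.83408349e+00 -1.16386927e-01]
```

Emit:
{"api": "servo_tool", "payload": {"commands": [-0.05, 0.0, 0, 0, 0, 0, 0.03, -0.1, 0.0, 0, 0, 0, 0, 0.01, -0.15, 0.0, 0, 0, 0, 0, 0, -0.2, 0.0, 0, 0, 0, 0, 0, -0.25, 0.0, 0, 0, 0, 0, 0, -0.25, 0.0, 0, 0, 0, 0, 0, -0.25, 0.0, 0, 0, 0, 0, 0]}}

```text
time: 55.52
tool_pos: [0.5574, -0.3573, 0.2844]
ee_rot: [-3.142, -0.001, 1.41]
wrist_force: [-0.4, -0.6, -0.1]
width: 0.0005
finger_force: 0.0
```

Run:
```python
from h import *
import pickle
s=snap('wrist'); pickle.dump(s,open('w7.pkl','wb')); o=robot.get_obs(); print(o['tool_pos'],o['ee_rot'])
b,g,r=[s['img'][...,i].astype(int) for i in range(3)]
m=((r>40)&(r-g>25)&(r-b>25)&(r>2.2*g)).astype(np.uint8); k,l,st,ce=cv2.connectedComponentsWithStats(m)
G=pickle.load(open('g.pkl','rb')); a=(G['scene'],(254.7,164.4)); bb=(G['side'],(302.9,131.7))
for i in range(1,k):
    if st[i,4]>30: print(st[i],ce[i],toplane(s,ce[i],.085).round(4),tri([a,bb,(s,ce[i])]).round(4))
for kk in ['lever_tip','counter']:
    for d in spotter.trace(kk,s)[:2]: print(kk,d['conf'],d['box'])
```

```text
[ 0.5575986  -0.35668705  0.28472108] [ 3.14121963e+00 -5.05790222e-04  1.41140108e+00]
[335 109  18  31 530] [343.39811321 124.34339623] [[ 0.5873 -0.3006  0.085 ]] [ 0.5872 -0.3001  0.0863]
[318 372  13  25 211] [323.07109005 383.61611374] [[ 0.5122 -0.6282  0.085 ]] [ 0.5606 -0.4518  0.0599]
lever_tip 0.55 [333.7, 108.9, 77.3, 30.4]
counter 0.71 [318.1, 298.7, 12.5, 98.3]
counter 0.67 [334.9, 48.2, 101.8, 92.6]
```

Emit:
{"api": "servo_tool", "payload": {"commands": [0.04, 0.015, 0.04, 0, 0, 0, 0, 0.061, 0.02, 0.08, 0, 0, 0, 0, 0.061, 0.02, 0.13, 0, 0, 0, 0, 0.061, 0.02, 0.165, 0, 0, 0, 0, 0.061, 0.02, 0.165, 0, 0, 0, 0]}}

```text
time: 56.3
tool_pos: [0.5851, -0.2981, 0.1157]
ee_rot: [-3.134, -0.003, 1.412]
wrist_force: [0.1, 0.0, -0.0]
width: 0.0005
finger_force: 0.0
```

Emit:
{"api": "servo_tool", "payload": {"commands": [0, 0, 0.02, 0, 0, 0, 0, 0, 0, 0.035, 0, 0, 0, 0, 0, 0, 0.05, 0, 0, 0, 0, 0, 0, 0.062, 0, 0, 0, 0, 0, 0, 0.072, 0, 0, 0, 0, 0, 0, 0.079, 0, 0, 0, 0, 0, 0, 0.081, 0, 0, 0, 0, 0, 0, 0.081, 0, 0, 0, 0]}}

```text
time: 57.3
tool_pos: [0.5889, -0.3014, 0.0427]
ee_rot: [3.135, 0.002, 1.41]
wrist_force: [0.6, 0.2, 12.5]
width: 0.0004
finger_force: 6.2
```

Emit:
{"api": "servo_tool", "payload": {"commands": [0, 0, 0.001, 0, 0, 0, 0, 0, 0, 0.001, 0, 0, 0, 0, 0, 0, -0.02, 0, 0, 0, 0, 0, 0, -0.04, 0, 0, 0, 0, 0, 0, -0.06, 0, 0, 0, 0, 0, 0, -0.08, 0, 0, 0, 0, 0, 0, -0.13, 0, 0, 0, 0, -0.04, 0, -0.18, 0, 0, 0, 0, -0.06, 0, -0.24, 0, 0, 0, 0, -0.06, 0, -0.24, 0, 0, 0, 0]}}

```text
time: 58.55
tool_pos: [0.5775, -0.3624, 0.2856]
ee_rot: [3.132, 0.005, 1.408]
wrist_force: [0.4, -0.4, 0.3]
width: 0.0004
finger_force: 0.0
```

Run:
```python
from h import *
from plan import C,A
s=snap('wrist'); b,g,r=[s['img'][...,i].astype(int) for i in range(3)]
m=((r>40)&(r-g>25)&(r-b>25)&(r>2.2*g)).astype(np.uint8); k,l,st,ce=cv2.connectedComponentsWithStats(m)
a=[snap('scene'),snap('side')]; ob=[]
for q,(x0,y0,x1,y1) in zip(a,[(225,145,285,195),(280,118,315,145)]):
    b,g,r=[q['img'][y0:y1,x0:x1,i].astype(int) for i in range(3)]; mm=((r>90)&(r-g>60)&(r-b>60)).astype(np.uint8); kk,ll,ss,cc=cv2.connectedComponentsWithStats(mm)
    i=1+ss[1:,4].argmax(); ob.append((q,cc[i]+[x0,y0])); print(ss[i])
print('roller',tri(ob).round(4))
im=np.hstack([cv2.resize(a[0]['img'][100:280,190:370],(400,400),interpolation=cv2.INTER_CUBIC),cv2.resize(a[1]['img'][110:240,230:360],(400,400),interpolation=cv2.INTER_CUBIC)]); cv2.imwrite('pics/end.png',im)
```

```text
[27 17  6  7 28]
[20 12  6  6 22]
roller [ 0.5879 -0.2961  0.0863]
```

View pics/end.png

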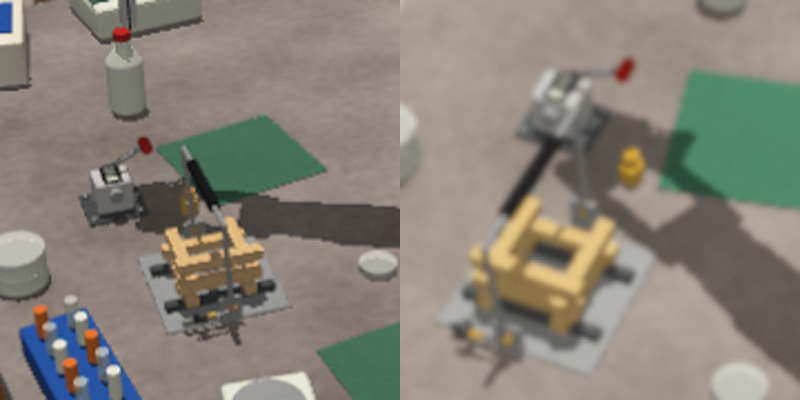

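The crib is complete, the bail is upright, and the roller has sprung back to its rest height. I hand the job in.

```bash
python3 -c "
from bench import close_job
print(close_job())"
```

```text
the job is handed in; nothing more can be done
None
```

I built the crib from all 7 pine sticks, swung the handle up to its stop and left it standing upright, then pressed the counter lever to its stop and saw it spring back; the job is handed in at about 59 s, with no verdict returned.

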